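Clear the crosswise pile of bench blocks to their own places

TASK

Clear the pile on the glass worker's bench from the top down, one piece at a time, keeping each piece right way up: first lay the lighter flat in the round dish, then the cork block in the short wide wooden nest, then the pink stone in the long narrow nest, each lying flat and lengthwise in its recess. Last set the graphite pad flat on the ceramic tile, centred and squarely, its long side along the tile's long side.

Things in the scene. Friction and masses are not known exactly. Their poses are not given: they have to be found in the camera images.
- pocket_lighter: pocket lighter lying flat, black body 24 wide (own x) x 50 long with a pale head at its own -y end, 65 mm long along own y in all, 12 mm thick, about 25 g. Origin: centre of the underside, z up. Starts on top of the pile, underside about 49 mm above the bench, lying across the cork. Grip the black body (own y from -17 to +33 mm) across its 24 mm width
- cork_block: brown speckled cork block, 30 (own x) x 60 (own y) x 24 mm high, about 20 g. Origin: centre of the underside. Second from the top, underside about 25 mm above the bench, lying across the stone
- stone: pink dressing stone, a bar 22 (own x) x 85 (own y) x 14 mm high, about 70 g. Origin: centre of the underside. Third from the top, underside about 11 mm above the bench, lying across the marver pad, its ends overhanging
- marver: dark graphite marver pad, a flat plate 52 (own x) x 82 (own y) x 11 mm thick, about 190 g. Origin: centre of the underside. Bottom of the pile, lies on the bench
- round_dish: round grey metal dish, fixed: 128 mm across the rim, flat inner floor about 110 mm across and 3 mm above the bench, rim 10 mm high. Origin: centre of the underside, on the bench
- short_nest: short, wide dark-wood nest, fixed: board 66 (own x) x 96 (own y) mm with a recess 50 x 80 mm whose floor is 6 mm above the bench; rim 8 mm wide, its top 14 mm above the bench; the rims of the long sides are left out over the middle 50 mm for fingers (flush with the floor there). Origin: centre of the underside, on the bench
- long_nest: long, narrow dark-wood nest, fixed: board 52 (own x) x 117 (own y) mm with a recess 36 x 101 mm whose floor is 6 mm above the bench; rim 8 mm wide, its top 14 mm above the bench; the rims of the long sides are left out over the middle 56 mm for fingers (flush with the floor there). Origin: centre of the underside, on the bench
- tile: pale honeycomb ceramic tile lying flat, fixed: 78 (own x) x 105 (own y) mm, flat top 14 mm above the bench. Origin: centre of the underside, on the bench

How it is judged:
On the way, in this order (a step that is already met when the one before it is completed fails the run):
1. the lighter lies flat in the round dish (horizontal distance between pocket_lighter and round_dish below 0.023 m and z of pocket_lighter in the frame of round_dish between 0 and 0.006 m and angle between pocket_lighter's own z axis and vertical below 0.06 rad and linear speed of pocket_lighter below 0.02 m/s and angular speed of pocket_lighter below 0.2 rad/s), for 0.2 s.
2. then the cork block lies flat in the short wide nest (x of cork_block in the frame of short_nest between -0.012 and 0.012 m and y of cork_block in the frame of short_nest between -0.012 and 0.012 m and z of cork_block in the frame of short_nest between 0.003 and 0.009 m and angle between cork_block's own z axis and vertical below 0.06 rad and angle between the y axis of cork_block and the y axis of short_nest, either way round below 0.35 rad and linear speed of cork_block below 0.02 m/s and angular speed of cork_block below 0.2 rad/s), for 0.2 s.
3. then the pink stone lies flat in the long narrow nest (x of stone in the frame of long_nest between -0.009 and 0.009 m and y of stone in the frame of long_nest between -0.01 and 0.01 m and z of stone in the frame of long_nest between 0.003 and 0.009 m and angle between stone's own z axis and vertical below 0.06 rad and angle between the y axis of stone and the y axis of long_nest, either way round below 0.25 rad and linear speed of stone below 0.02 m/s and angular speed of stone below 0.2 rad/s), for 0.2 s.
4. then the graphite pad lies squarely on the tile (x of marver in the frame of tile between -0.012 and 0.012 m and y of marver in the frame of tile between -0.012 and 0.012 m and z of marver in the frame of tile between 0.011 and 0.017 m and angle between marver's own z axis and vertical below 0.06 rad and angle between the y axis of marver and the y axis of tile, either way round below 0.2 rad and linear speed of marver below 0.02 m/s and angular speed of marver below 0.2 rad/s), for 0.2 s.
At the end, for the whole second after the job is handed in: All four lie still and level on the floors of their places (3 mm): lighter within 23 mm of the dish's centre; cork within 12 mm each way of the short nest's centre, 0.35 rad of lengthwise; stone 9 mm across, 10 mm along, 0.25 rad; pad within 12 mm each way of the tile's centre, 0.2 rad of square (all of step 1 and all of step 2 and all of step 3 and all of step 4); the robot touches nothing.
It fails at once if a piece of the pile is tipped up or rolled over (angle between any of pocket_lighter, cork_block, stone, marver's own z axis and vertical above 0.8 rad).
It also fails if it takes over 120 s, if anything falls off the work surface, if the arm or the gripper's body presses on something with over 40 N, if the wrist force passes 120 N, or if a joint passes its speed limit or range.

ROBOT

A 6-joint arm with a two-finger parallel gripper is mounted at the origin on a cart in front of the work surface, level with it; the furniture and walls round the work are solid. World frame = base frame: x ahead of the robot, y to its left, z up, the work surface at z = 0. Lengths are in m, angles in rad, forces in N, time in s.
With the tool pointing down it reaches from about 0.35 to 0.975 m from the base axis. Payload 4.9 kg.
Tool frame: the origin (TCP) lies at the very end of the fingers, on their centre line; the grasp point (between the pads) lies 19 mm behind it; x points along the fingers, z is the direction in which the jaws open and shut, and the axes are right-handed (so a half turn about x gives the same grasp; the last joint's range is limited). The gripper opens to 85 mm and grips with 20 to 120 N. Pads are 22 mm wide; open, the fingers measure 114 mm over their backs; the gripper's body (76 mm by 85 mm) begins 54 mm behind the grasp point. The pads swing forward as they close: fully open they stand 13 mm farther back than shut.
Start: joints at [-1.308, 0.053, 1.613, -0, 1.476, -0.119], TCP at [0.233, -0.58, 0.231] pointing down, gripper open.
Joint ranges: [-3.01, 3.01], [-1.01, 2.22], [0.06, 2.58], [-1.02, 4.17], [0.09, 2.62], [-3.14, 3.14]. Speed limits (rad/s): [2.57, 2.57, 3.14, 3.14, 3.14, 3.14].

INTERFACE

Orientations are given as a rotation vector (axis times angle).
In Python, from station import ctrl, imaging gives the robot as it stands. The module is installed in compiled form; this text tells all that it offers.
- The arm moves only by the shell command python3 -m jog 'ROWS' [FORCE]. ROWS is JSON, a list that holds one entry, the list of rows, each a list of 5 numbers: the shift along the tool's x, y, z in m, then the turn about the tool's x in rad, then the closure, from -1 (fully open) to 1 (shut). A call has 1 to 12 rows; each row is the pose to reach, as a shift and turn from the pose measured when the call began, along the tool's axes at that moment; what a row does not reach only later rows make up. A row lasts 1/10 s, in which the tool goes at most 50 mm and 8.59 degrees, less where a joint would pass 70% of its speed; a pose out of reach is approached as far as the arm can. A call with a gripper value outside its range is refused whole. The fingers move at their own pace and stop on an object; FORCE is the grip in N (left out, the last holds). Time passes only in rows, so rows that repeat a pose let the fingers close. It gives the time, the measured TCP pose, the force and the opening at its end, in the units of the state.
- ctrl.get_obs(): the state, without advancing time (a new reading comes with each control period).
- imaging.get_image(name): name is "scene" or "top" or "wrist"; returns a dict with "color" (480x640x3 uint8, red, green, blue), "intrinsics" (3x3 intrinsics, pixels), "distortion" ([k1, k2, p1, p2, k3] as OpenCV has them; the pictures are not rectified), "R" (3x3) and "t" (3): a world point X has camera coordinates R X + t. Camera axes: x right, y down, z forward; pixel columns grow to the right and rows downward; lengths in m; the calibration is good to about 2 mm. A picture is of the moment at which its call begins. There is no depth.
- ctrl.finish_job(): hands the job in, once; it reports no verdict.
The state is a dict: "t": time; "q": joint angles; "dq": joint speeds; "effort": joint torques, N m; "tool_pos": TCP position; "tool_rot": TCP orientation; "contact_force": force on the tool from outside, world axes, zero at the start; "wrist_torque": the same for the moment, N m; "opening": finger opening in m.
Only numpy, scipy, OpenCV 4.12 (cv2) and the standard library are available. Lean on these libraries where they do the work, as an engineer would, in place of code of your own. Each camera call takes 0.05 s, during which the arm holds its last target.

## Working session

There is one attempt and no reset: what is moved stays moved. The work goes in short steps, Python scripts to look and compute and a shell command to move; the robot and the scene stay as the last step left them, time stands still between calls to the robot, and variables do not carry over. Pictures are saved under pics/ and viewed, and the job is handed in when it is done.

```bash
mkdir -p pics; cat > h.py <<'E'
from station import ctrl, imaging
import numpy as np, cv2
def snap(n,f):
    d=imaging.get_image(n); cv2.imwrite('pics/'+f,d['color'][:,:,::-1]); 
    np.savez('pics/'+f+'.npz',**{k:np.array(v) for k,v in d.items()}); return d
def ray(d,uv,z):
    K=np.array(d['intrinsics'],float);D=np.array(d['distortion'],float)
    p=cv2.undistortPoints(np.array(uv,float).reshape(-1,1,2),K,D).reshape(-1,2)
    R=np.array(d['R']);t=np.array(d['t']);C=-R.T@t
    v=np.c_[p,np.ones(len(p))]@R
    return C+v*((z-C[2])/v[:,2])[:,None]
def proj(d,X):
    return cv2.projectPoints(np.array(X,float).reshape(-1,1,3),cv2.Rodrigues(np.array(d['R'],float))[0],np.array(d['t'],float),np.array(d['intrinsics'],float),np.array(d['distortion'],float))[0].reshape(-1,2)
E
python3 - <<'E'
from h import *
o=ctrl.get_obs();print(o)
for n in('scene','top','wrist'):
    d=snap(n,n+'0.png');print(n,-np.array(d['R']).T@d['t'])
R=cv2.Rodrigues(np.array(o['tool_rot']))[0];print(R)
E
```

```text
{'t': 0.0, 'q': array([-1.30795121e+00,  5.33459041e-02,  1.61431606e+00, -1.79885672e-05,
        1.47599909e+00, -1.18916826e-01]), 'dq': array([-0.00078916,  0.00019012,  0.00018217,  0.00130479, -0.00015818,
       -0.00040339]), 'effort': array([-3.62129802e-03, -3.93690062e+01, -3.70174956e+01, -5.18339730e-04,
        7.14440772e-03, -1.00087848e-05]), 'tool_pos': array([ 0.23272595, -0.57937296,  0.23005663]), 'tool_rot': array([ 0.92486782,  1.36757671, -0.92265766]), 'contact_force': array([ 0.27076157,  0.7296788 , -0.01305154]), 'wrist_torque': array([-0.00292204,  0.04899105, -0.03136911]), 'opening': 0.08524031699713859}
scene [0.00906475 0.82007664 0.61229838]
top [ 0.56551938 -0.01898174  1.45541108]
wrist [ 0.29662701 -0.55472071  0.37372889]
[[-5.54723805e-04  9.28009076e-01  3.72557174e-01]
 [ 1.99270989e-03  3.72557518e-01 -9.28006964e-01]
 [-9.99997861e-01  2.27610810e-04 -2.05591938e-03]]
```

View pics/top0.png

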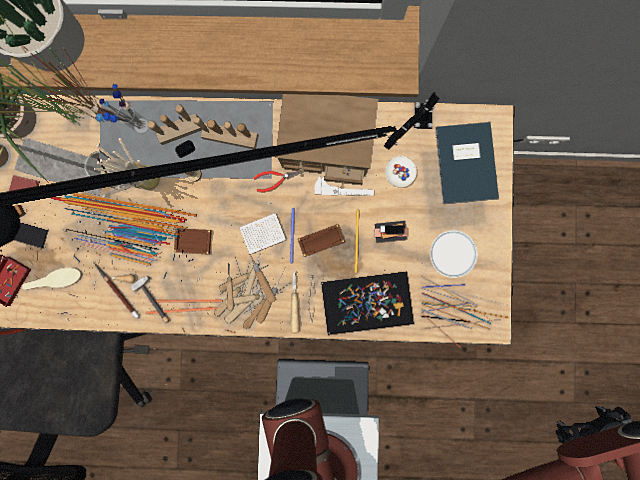

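View pics/scene0.png

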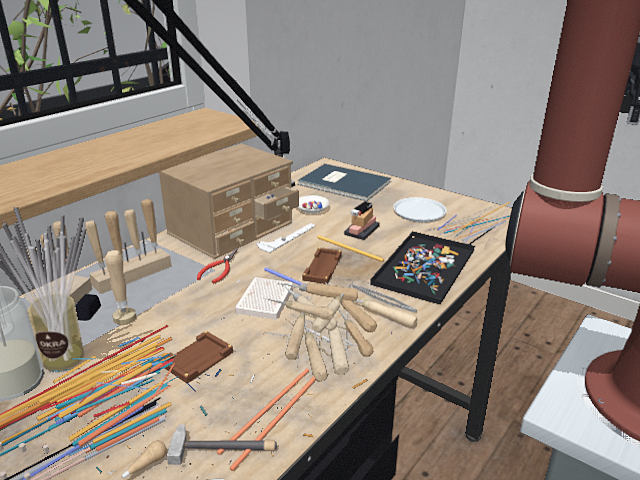

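View pics/wrist0.png

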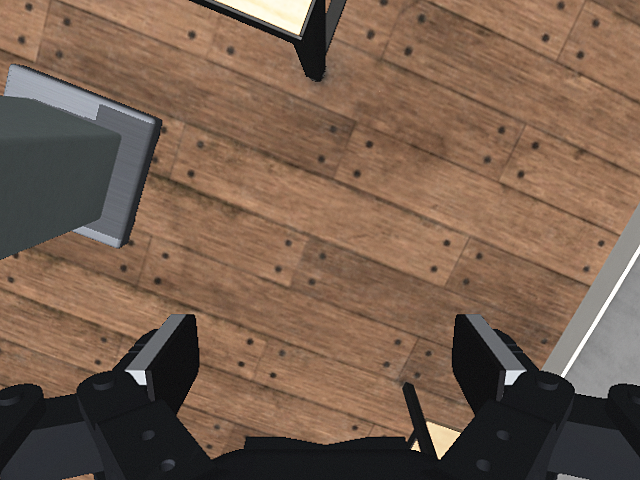

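The top view shows the pile at about (391,231), the dish at (454,254), the long nest at (321,240), the tile at (263,233) and the short nest at (194,241). Next I'll enlarge the pile and measure the fixed places.

```bash
python3 - <<'E'
from h import *
d=dict(np.load('pics/top0.png.npz'));I=d['color']
c=cv2.resize(I[215:250,365:420],None,fx=14,fy=14,interpolation=cv2.INTER_CUBIC)
cv2.imwrite('pics/c1.png',c[:,:,::-1])
s=dict(np.load('pics/scene0.png.npz'))['color']
cv2.imwrite('pics/c2.png',cv2.resize(s[190:250,330:395],None,fx=9,fy=9,interpolation=cv2.INTER_CUBIC)[:,:,::-1])
cv2.imwrite('pics/c3.png',cv2.resize(I[200:285,165:365],None,fx=4,fy=4,interpolation=cv2.INTER_CUBIC)[:,:,::-1])
hsv=cv2.cvtColor(I,cv2.COLOR_RGB2HSV)
for u,v in[(194,241),(321,240),(262,233),(454,254),(225,262),(391,231)]:print(u,v,hsv[v,u],ray(d,[(u,v)],0.006))
E
```

```text
194 241 [ 10 150 114] [[0.6054854  0.34960215 0.006     ]]
321 240 [  9 142 106] [[0.61793358 0.00576879 0.006     ]]
262 233 [ 14  14 199] [[0.63234585 0.16569344 0.006     ]]
454 254 [ 30   2 230] [[ 0.59037167 -0.35239861  0.006     ]]
225 262 [ 17  85 226] [[0.55120911 0.26311621 0.006     ]]
391 231 [120  98  13] [[ 0.64748212 -0.18198315  0.006     ]]
```

View pics/c1.png

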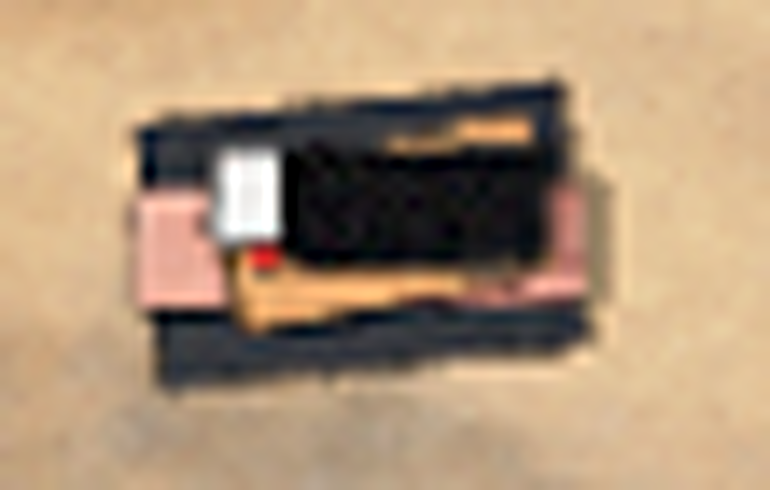

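View pics/c2.png

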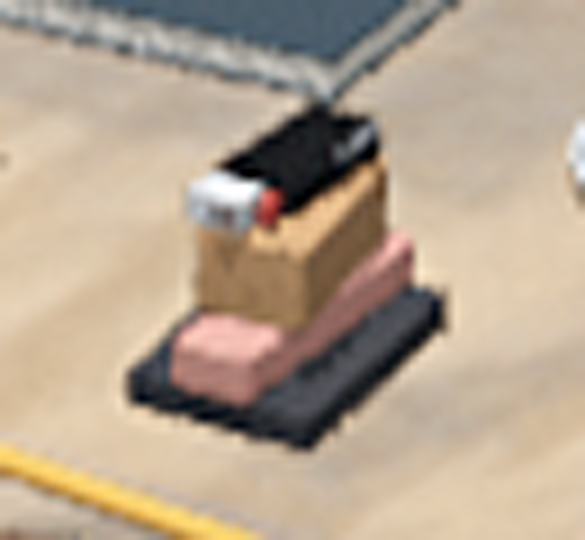

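View pics/c3.png

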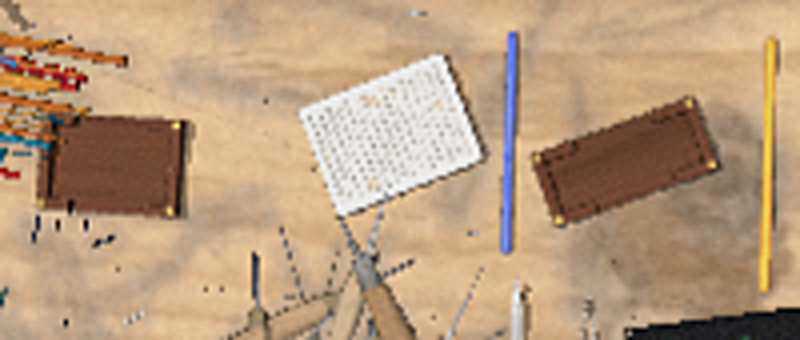

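```bash
cat >> h.py <<'E'
def rect(d,mask,z,box=None):
    m=np.zeros(mask.shape,np.uint8)
    if box: u0,u1,v0,v1=box; m[v0:v1,u0:u1]=mask[v0:v1,u0:u1]
    else: m[:]=mask
    m=cv2.morphologyEx(m*255,cv2.MORPH_CLOSE,np.ones((3,3)))
    cs=cv2.findContours(m,cv2.RETR_EXTERNAL,cv2.CHAIN_APPROX_NONE)[0]
    c=max(cs,key=cv2.contourArea).reshape(-1,2).astype(float)
    P=ray(d,c,z)[:,:2]
    (cx,cy),(w,h),a=cv2.minAreaRect((P*1000).astype(np.float32))
    # direction of long side
    a=np.radians(a)
    if w<h: a+=np.pi/2
    a=(a+np.pi/2)%np.pi-np.pi/2
    return dict(c=(round(cx,1),round(cy,1)),wh=(round(max(w,h),1),round(min(w,h),1)),ang=round(a,3),px=c.mean(0).round(0),area=len(c))
E
python3 - <<'E'
from h import *
d=dict(np.load('pics/top0.png.npz'));I=d['color']
H,S,V=[x.astype(int) for x in cv2.split(cv2.cvtColor(I,cv2.COLOR_RGB2HSV))]
wood=((H<14)&(S>110)&(V<160))
print('short',rect(d,wood,.012,(170,225,220,265)))
print('long',rect(d,wood,.012,(290,352,215,265)))
print('tile',rect(d,(S<45)&(V>150),.014,(235,290,205,260)))
print('dish',rect(d,(S<40)&(V>120),.010,(425,485,225,285)))
print('dark',rect(d,(V<75),.011,(370,415,215,250)))
print('pink',rect(d,(H>170)|(H<6)&(S>50)&(V>120),.025,(370,415,215,250)))
print('black',rect(d,(V<25),.061,(370,415,215,250)))
E
```

```text
short {'c': (608.9, 354.5), 'wh': (99.1, 69.6), 'ang': np.float64(1.529), 'px': array([191., 240.]), 'area': 121}
long {'c': (617.8, 6.7), 'wh': (115.6, 51.7), 'ang': np.float64(-1.189), 'px': array([321., 240.]), 'area': 111}
tile {'c': (628.9, 162.8), 'wh': (104.6, 84.2), 'ang': np.float64(-1.168), 'px': array([262., 234.]), 'area': 126}
dish {'c': (591.7, -350.1), 'wh': (125.7, 124.3), 'ang': np.float64(-0.762), 'px': array([453., 254.]), 'area': 132}
dark {'c': (646.6, -179.1), 'wh': (80.8, 49.2), 'ang': np.float64(-1.443), 'px': array([390., 232.]), 'area': 148}
pink {'c': (639.3, -211.9), 'wh': (26.4, 11.2), 'ang': np.float64(-0.76), 'px': array([403., 234.]), 'area': 24}
black {'c': (649.7, -183.4), 'wh': (46.6, 20.8), 'ang': np.float64(-1.55), 'px': array([394., 229.]), 'area': 48}
```

```bash
cat >> h.py <<'E'
def Rt(o): return cv2.Rodrigues(np.array(o['tool_rot']))[0]
def go(x,y,z,ang=None):
    """shift in tool axes + turn to reach world xyz with tool z axis at world angle ang (mod pi, nearest)"""
    o=ctrl.get_obs();R=Rt(o);s=R.T@(np.array([x,y,z])-o['tool_pos'])
    za=np.arctan2(R[1,2],R[0,2]);tu=0
    if ang is not None:
        tu=-((ang-za+np.pi/2)%np.pi-np.pi/2)
    print('shift',s.round(4),'turn',round(tu,3),'| tcp',o['tool_pos'].round(4),'zang',round(za,3),'q6',round(o['q'][5],2),'t',round(o['t'],1),'open',round(o['opening'],4))
    return s,tu
E
python3 - <<'E'
from h import *
d=dict(np.load('pics/wrist0.png.npz'));R=d['R'];o=ctrl.get_obs()
print(R@Rt(o)); print(d['intrinsics'],d['distortion']); print(d['t']+R@o['tool_pos'])
go(.648,-.28,.26,0)
E
```

```text
[[-3.64290648e-04  2.28533776e-04  9.99999908e-01]
 [-2.67942821e-01 -9.63434808e-01  1.22568343e-04]
 [ 9.63434747e-01 -2.67942752e-01  4.12204275e-04]]
[[429.28525242   0.         325.11909379]
 [  0.         429.28525242 247.07776582]
 [  0.           0.           1.        ]] [-0.04810004  0.          0.          0.          0.        ]
[-0.00063719  0.0276148   0.15652473]
shift [-0.0294  0.497  -0.1233] turn -1.189 | tcp [ 0.2327 -0.5795  0.2303] zang -1.189 q6 -0.12 t 0.1 open 0.0855
```

```bash
python3 -c "
from h import *
go(.648,-.185,.22,0)"
```

```text
shift [ 0.0108  0.5323 -0.2114] turn -1.189 | tcp [ 0.2327 -0.5795  0.2303] zang -1.189 q6 -0.12 t 0.1 open 0.0855
```

```bash
python3 -m jog '[[[-0.03,0.532,-0.211,-1.189,-1],[-0.03,0.532,-0.211,-1.189,-1],[-0.03,0.532,-0.211,-1.189,-1],[-0.03,0.532,-0.211,-1.189,-1],[-0.03,0.532,-0.211,-1.189,-1],[-0.03,0.532,-0.211,-1.189,-1],[-0.03,0.532,-0.211,-1.189,-1],[-0.03,0.532,-0.211,-1.189,-1],[-0.03,0.532,-0.211,-1.189,-1],[-0.03,0.532,-0.211,-1.189,-1],[0.01,0.532,-0.211,-1.189,-1],[0.01,0.532,-0.211,-1.189,-1]]]' 40; python3 -c "
from h import *
go(.648,-.185,.22,0)"
```

```text
t: 1.35
tool_pos: [0.6494, -0.1827, 0.2196]
tool_rot: [-0.0, 1.571, 0.004]
contact_force: [-0.2, -0.5, 0.2]
opening: 0.0852
shift [-0.0004 -0.0023 -0.0014] turn 0.002 | tcp [ 0.6494 -0.1827  0.2196] zang 0.002 q6 -0.39 t 1.4 open 0.0852
```

```bash
python3 -c "
from h import *
d=snap('wrist','w1.png')
I=d['color']; H,S,V=[x.astype(int) for x in cv2.split(cv2.cvtColor(I,cv2.COLOR_RGB2HSV))]
print(proj(d,[(.648,-.18,.05)]))
"
```

```text
[[322.09656935 218.56039645]]
```

View pics/w1.png

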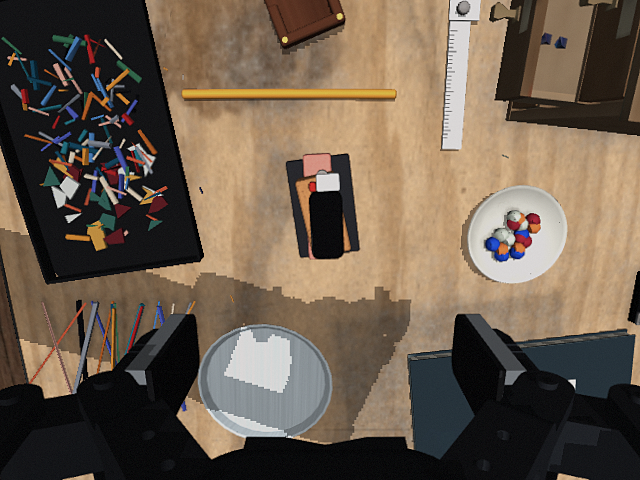

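The lighter's black body spans about (310–344, 190–258) with its white head at (328,182). The cork, stone and pad lie below it, and the dish is at (265,381).

```bash
python3 -c "
from h import *
d=dict(np.load('pics/w1.png.npz'));I=d['color']; H,S,V=[x.astype(int) for x in cv2.split(cv2.cvtColor(I,cv2.COLOR_RGB2HSV))]
b=(280,370,145,270)
for n,m,z in[('black',V<28,.061),('white',(S<50)&(V>150),.061),('cork',(H>8)&(H<20)&(S>110)&(V<225),.049),('dark+',V<70,.011)]:
    print(n,rect(d,m,z,b))
    cv2.imwrite('pics/m_%s.png'%n,m[140:280,270:380].astype(np.uint8)*255)
print(V[225,325],V[170,295],I[205,305],I[165,316],I[270,340])
cv2.imwrite('pics/c4.png',cv2.resize(I[140:270,270:380],None,fx=4.5,fy=4.5,interpolation=cv2.INTER_CUBIC)[:,:,::-1])
"
```

```text
black {'c': (652.4, -182.4), 'wh': (49.8, 25.6), 'ang': np.float64(-1.514), 'px': array([327., 225.]), 'area': 186}
white {'c': (651.8, -150.6), 'wh': (16.1, 14.0), 'ang': np.float64(0.065), 'px': array([327., 181.]), 'area': 75}
cork {'c': (634.1, -175.1), 'wh': (55.1, 14.5), 'ang': np.float64(1.508), 'px': array([306., 208.]), 'area': 166}
dark+ {'c': (655.6, -179.2), 'wh': (86.8, 39.9), 'ang': np.float64(-1.48), 'px': array([335., 206.]), 'area': 296}
15 44 [209 148  92] [213 146 130] [205 173 135]
```

View pics/c4.png

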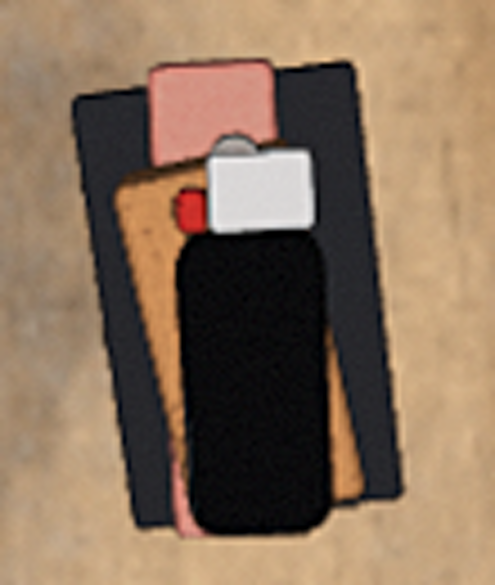

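```bash
python3 -c "
from h import *
go(.6515,-.177,.050,.057)"
```

```text
shift [0.1659 0.0017 0.0023] turn -0.052 | tcp [ 0.6498 -0.1797  0.2159] zang 0.005 q6 -0.39 t 1.4 open 0.0854
```

```bash
python3 -m jog '[[[0.045,0.002,0.002,-0.052,-0.2],[0.09,0.002,0.002,-0.052,-0.2],[0.13,0.002,0.002,-0.052,-0.2],[0.13,0.002,0.002,-0.052,-0.2],[0.13,0.002,0.002,-0.052,-0.2],[0.13,0.002,0.002,-0.052,-0.2]]]' 25; python3 -c "
from h import *
go(.6515,-.177,.050,.057)
d=snap('wrist','w2.png')"
```

```text
t: 2.0
tool_pos: [0.6533, -0.1779, 0.0895]
tool_rot: [-0.041, 1.569, 0.048]
contact_force: [0.7, 0.2, 1.4]
opening: 0.0516
shift [ 0.0395  0.0008 -0.0018] turn -0.001 | tcp [ 0.6533 -0.1779  0.0895] zang 0.056 q6 -0.44 t 2.0 open 0.0516
```

View pics/w2.png

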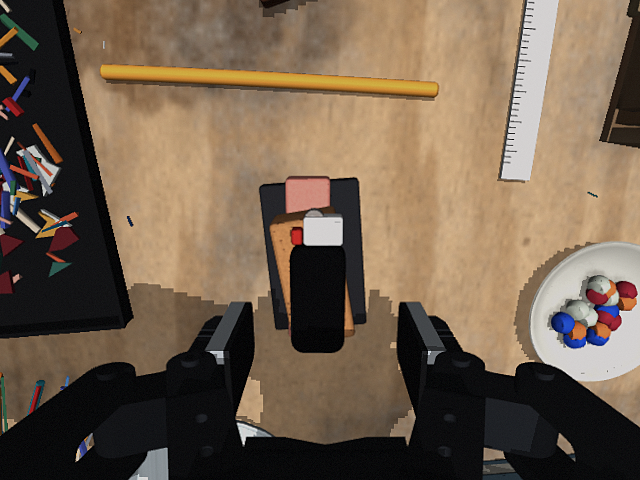

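```bash
python3 -c "
from h import *
d=dict(np.load('pics/w2.png.npz'));I=d['color']; H,S,V=[x.astype(int) for x in cv2.split(cv2.cvtColor(I,cv2.COLOR_RGB2HSV))]
print(rect(d,V<28,.061,(265,370,205,360)))
o=ctrl.get_obs();print(proj(d,[o['tool_pos'],o['tool_pos']+[0,0,-.0285]]))
go(.6505,-.177,.050,.057)"
```

```text
{'c': (651.0, -182.0), 'wh': (50.4, 23.4), 'ang': np.float64(-1.531), 'px': array([317., 297.]), 'area': 296}
[[323.25849557 320.47144426]
 [323.43361549 291.90224022]]
shift [ 0.04   0.001 -0.003] turn -0.001 | tcp [ 0.6535 -0.178   0.09  ] zang 0.056 q6 -0.44 t 2.0 open 0.051
```

```bash
python3 -m jog '[[[0.02,0.001,-0.0025,0,-0.2],[0.034,0.001,-0.0025,0,-0.2],[0.04,0.001,-0.0025,0,-0.2],[0.04,0.001,-0.0025,0,-0.2],[0.04,0.001,-0.0025,0,-0.2],[0.04,0.001,-0.0025,0,-0.2],[0.04,0.001,-0.0025,0,-0.2]]]' 25;python3 -c "
from h import *
go(.6505,-.177,.050,.057)
d=snap('wrist','w3.png')"
```

```text
t: 2.75
tool_pos: [0.6516, -0.1772, 0.0508]
tool_rot: [-0.042, 1.567, 0.047]
contact_force: [-0.7, 0.1, 0.5]
opening: 0.0514
shift [ 0.0008  0.0002 -0.0011] turn -0.0 | tcp [ 0.6516 -0.1772  0.0508] zang 0.057 q6 -0.44 t 2.8 open 0.0514
```

View pics/w3.png

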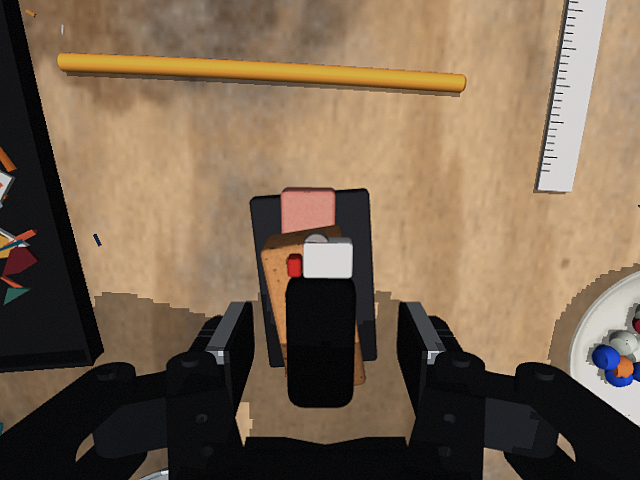

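The lighter is centred between the fingers (321 against 325 px), so I'll close on it.

```bash
python3 -m jog '[[[0.001,0,-0.001,0,0.1],[0.001,0,-0.001,0,0.3],[0.001,0,-0.001,0,0.5],[0.001,0,-0.001,0,0.7],[0.001,0,-0.001,0,0.9],[0.001,0,-0.001,0,0.9],[0.001,0,-0.001,0,0.9],[0.001,0,-0.001,0,0.9]]]' 25
```

```text
t: 3.6
tool_pos: [0.6506, -0.1772, 0.0498]
tool_rot: [-0.042, 1.567, 0.047]
contact_force: [0.8, 0.7, 1.3]
opening: 0.023
```

```bash
python3 -m jog '[[[-0.005,0,-0.001,0,0.9],[-0.015,0,-0.001,0,0.9],[-0.03,0,-0.001,0,0.9],[-0.05,0,-0.001,0,0.9],[-0.08,0,-0.001,0,0.9],[-0.09,0,-0.001,0,0.9],[-0.09,0,-0.001,0,0.9],[-0.09,0,-0.001,0,0.9]]]';python3 -c "
from h import *
go(.59,-.351,.08,.057)
d=snap('wrist','w4.png')"
```

```text
t: 4.4
tool_pos: [0.649, -0.1775, 0.1394]
tool_rot: [-0.042, 1.567, 0.047]
contact_force: [-0.2, 0.2, -0.0]
opening: 0.0229
shift [ 0.0586 -0.1701 -0.0689] turn -0.001 | tcp [ 0.649  -0.1775  0.1394] zang 0.056 q6 -0.44 t 4.4 open 0.0229
```

View pics/w4.png

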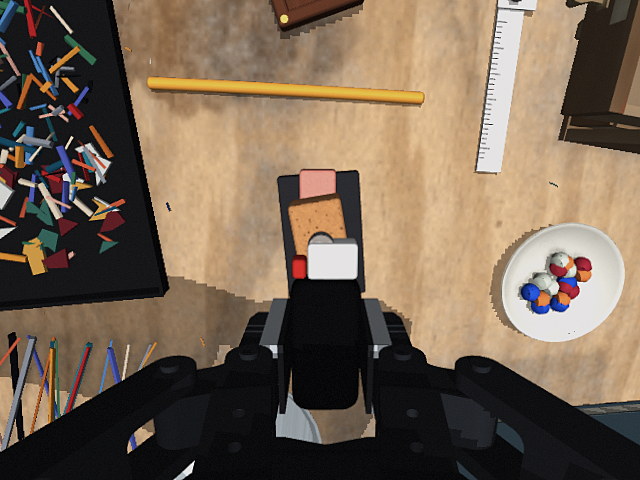

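```bash
python3 -c "
from h import *
go(.591,-.353,.0045,.057)"
```

```text
shift [ 0.133  -0.1728 -0.0675] turn -0.0 | tcp [ 0.6485 -0.1772  0.1383] zang 0.057 q6 -0.44 t 4.5 open 0.0234
```

```bash
python3 -m jog '[[[0,-0.04,-0.016,0,0.9],[0,-0.08,-0.032,0,0.9],[0,-0.12,-0.048,0,0.9],[0.03,-0.15,-0.06,0,0.9],[0.06,-0.173,-0.0675,0,0.9],[0.08,-0.173,-0.0675,0,0.9],[0.1,-0.173,-0.0675,0,0.9],[0.1,-0.173,-0.0675,0,0.9],[0.1,-0.173,-0.0675,0,0.9],[0.1,-0.173,-0.0675,0,0.9]]]';python3 -c "
from h import *
go(.591,-.353,.0045,.057)
d=snap('wrist','w5.png')"
```

```text
t: 5.45
tool_pos: [0.5916, -0.3536, 0.0385]
tool_rot: [-0.042, 1.568, 0.047]
contact_force: [0.2, -0.5, 0.1]
opening: 0.0236
shift [ 0.034   0.0005 -0.0007] turn -0.0 | tcp [ 0.5916 -0.3536  0.0385] zang 0.057 q6 -0.71 t 5.5 open 0.0236
```

View pics/w5.png

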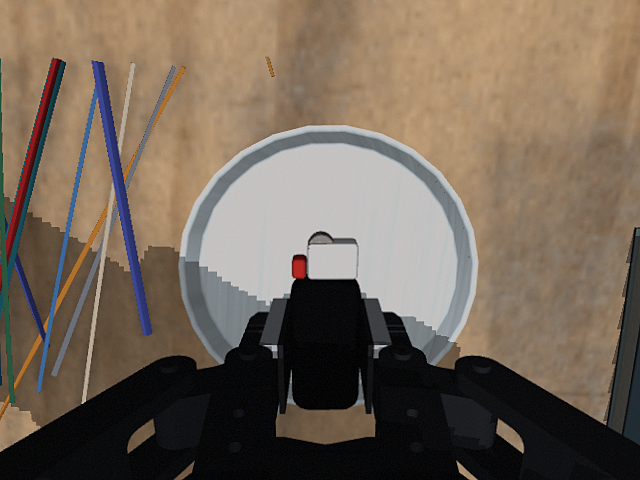

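```bash
python3 -m jog '[[[0.015,0.001,0,0,0.9],[0.025,0.001,0,0,0.9],[0.031,0.001,0,0,0.9],[0.034,0.001,0,0,0.9],[0.034,0.001,0,0,0.9],[0.034,0.001,0,0,0.9],[0.034,0.001,0,0,0.9]]]'
```

```text
t: 6.2
tool_pos: [0.5921, -0.3528, 0.0051]
tool_rot: [-0.043, 1.567, 0.047]
contact_force: [-1.0, -0.3, -0.2]
opening: 0.0232
```

```bash
python3 -m jog '[[[0.001,0,0,0,0.9],[0.001,0,0,0,0.35],[0.001,0,0,0,0.1],[0.001,0,0,0,0.1],[0.001,0,0,0,0.1],[-0.02,0,0,0,0.1],[-0.05,0,0,0,0.1],[-0.09,0,0,0,0.1],[-0.12,0,0,0,0.1],[-0.16,0,0,0,-0.5],[-0.18,0,0,0,-0.5],[-0.18,0,0,0,-0.5]]]';python3 -c "
from h import *
go(.648,-.185,.2,.2)
d=snap('wrist','w6.png')"
```

```text
t: 7.4
tool_pos: [0.5936, -0.3547, 0.1908]
tool_rot: [-0.047, 1.56, 0.042]
contact_force: [-0.1, -0.9, 0.3]
opening: 0.0641
shift [-0.0091  0.1663  0.0641] turn -0.143 | tcp [ 0.5936 -0.3547  0.1908] zang 0.057 q6 -0.71 t 7.4 open 0.0641
```

View pics/w6.png

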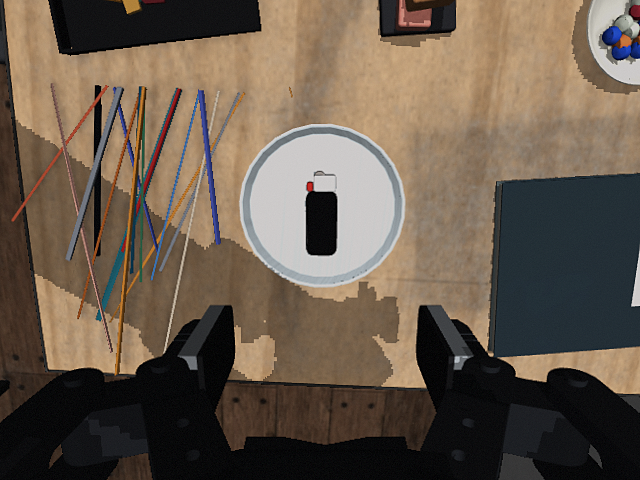

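The lighter lies flat in the dish at (321,214); the dish centre is (323,205), so it is about 7 mm off. Next I'll go back over the pile for the cork.

```bash
python3 -m jog '[[[-0.009,0.045,0.017,-0.05,-1],[-0.009,0.09,0.034,-0.1,-1],[-0.009,0.13,0.05,-0.143,-1],[-0.009,0.166,0.064,-0.143,-1],[-0.009,0.166,0.064,-0.143,-1],[-0.009,0.166,0.064,-0.143,-1],[-0.009,0.166,0.064,-0.143,-1]]]';python3 -c "
from h import *
d=snap('wrist','w7.png')
I=d['color']
H,S,V=[x.astype(int) for x in cv2.split(cv2.cvtColor(I,cv2.COLOR_RGB2HSV))]
for u,v in [(318,200),(325,225)]: print(H[v,u],S[v,u],V[v,u])
"
```

```text
t: 8.15
tool_pos: [0.646, -0.1853, 0.1953]
tool_rot: [-0.156, 1.561, 0.156]
contact_force: [0.2, -0.2, 0.5]
opening: 0.0854
14 146 189
13 144 193
```

View pics/w7.png

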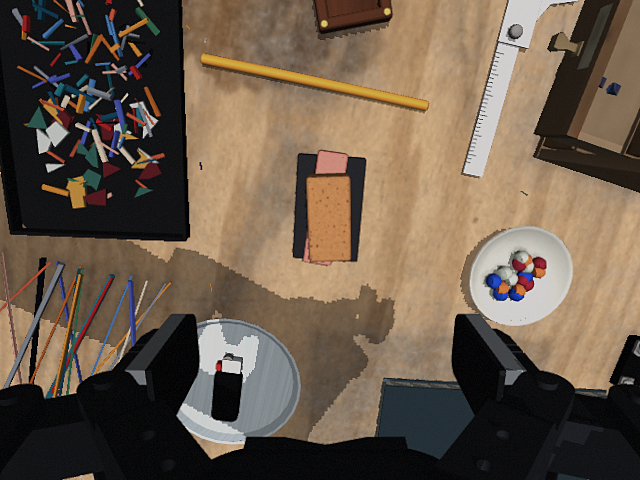

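The cork top is at about (307–352, 176–262). The stone shows at both ends and the pad beneath.

```bash
python3 -c "
from h import *
d=dict(np.load('pics/w7.png.npz'));I=d['color']
H,S,V=[x.astype(int) for x in cv2.split(cv2.cvtColor(I,cv2.COLOR_RGB2HSV))]
b=(285,375,145,275)
m=(H>=9)&(H<=18)&(S>120)&(V>130)
print(rect(d,m,.049,b))
print('dark',rect(d,V<70,.011,b))
mm=np.zeros_like(I);mm[m]=I[m]
cv2.imwrite('pics/c5.png',cv2.resize(np.hstack([I[140:280,280:380],mm[140:280,280:380]]),None,fx=4,fy=4)[:,:,::-1])
"
```

```text
{'c': (648.7, -178.5), 'wh': (59.5, 29.3), 'ang': np.float64(-1.356), 'px': array([329., 218.]), 'area': 244}
dark {'c': (648.2, -178.0), 'wh': (82.1, 51.8), 'ang': np.float64(-1.439), 'px': array([328., 201.]), 'area': 527}
```

View pics/c5.png

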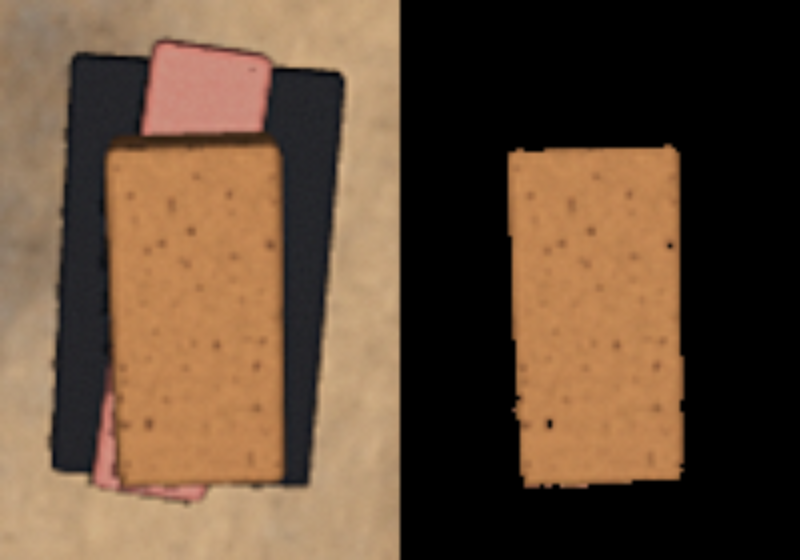

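```bash
python3 -c "
from h import *
go(.648,-.1785,.029,.215)"
```

```text
shift [0.1667 0.0067 0.0025] turn -0.017 | tcp [ 0.6461 -0.1856  0.1957] zang 0.198 q6 -0.59 t 8.2 open 0.0853
```

```bash
python3 -m jog '[[[0.04,0.007,0.002,-0.017,-0.4],[0.08,0.007,0.002,-0.017,-0.4],[0.11,0.007,0.002,-0.017,-0.4],[0.13,0.007,0.002,-0.017,-0.4],[0.13,0.007,0.002,-0.017,-0.4],[0.13,0.007,0.002,-0.017,-0.4],[0.13,0.007,0.002,-0.017,-0.4]]]';python3 -c "
from h import *
d=snap('wrist','w8.png')
go(.648,-.1785,.029,.215)
I=d['color']
H,S,V=[x.astype(int) for x in cv2.split(cv2.cvtColor(I,cv2.COLOR_RGB2HSV))]
m=(H>=9)&(H<=18)&(S>120)&(V>110)
print(rect(d,m,.049,(250,400,220,345)))
"
```

```text
t: 8.9
tool_pos: [0.6485, -0.1795, 0.0679]
tool_rot: [-0.17, 1.556, 0.167]
contact_force: [0.7, 0.2, 0.6]
opening: 0.06
shift [ 0.0392  0.0011 -0.0008] turn -0.0 | tcp [ 0.6486 -0.1794  0.0682] zang 0.215 q6 -0.6 t 8.9 open 0.0602
{'c': (647.8, -174.3), 'wh': (51.3, 29.2), 'ang': np.float64(-1.349), 'px': array([323., 292.]), 'area': 432}
```

View pics/w8.png

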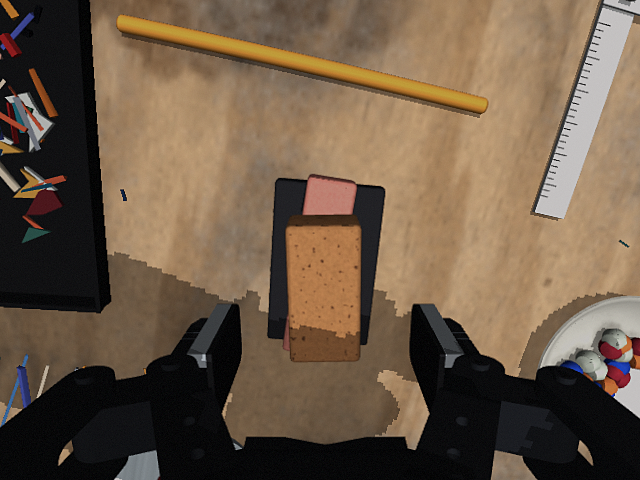

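Centred: the cork spans 287–361 px (centre 324) between the fingers. Now I'll descend and grip.

```bash
python3 -m jog '[[[0.02,0.001,-0.001,0,-0.4],[0.033,0.001,-0.001,0,-0.4],[0.039,0.001,-0.001,0,-0.4],[0.039,0.001,-0.001,0,-0.4],[0.039,0.001,-0.001,0,-0.4],[0.039,0.001,-0.001,0,0],[0.039,0.001,-0.001,0,0.3],[0.039,0.001,-0.001,0,0.6],[0.039,0.001,-0.001,0,0.9],[0.039,0.001,-0.001,0,0.9],[0.039,0.001,-0.001,0,0.9],[0.039,0.001,-0.001,0,0.9]]]' 25
python3 -m jog '[[[-0.005,0,0,0,0.9],[-0.015,0,0,0,0.9],[-0.03,0,0,0,0.9],[-0.05,0,0,0,0.9],[-0.08,0,0,0,0.9],[-0.12,0,0,0,0.9],[-0.15,0,0,0,0.9],[-0.15,0,0,0,0.9],[-0.15,0,0,0,0.9]]]';python3 -c "
from h import *
d=snap('wrist','w9.png')
go(.609,.3545,.2,-.042)
I=d['color']
H,S,V=[x.astype(int) for x in cv2.split(cv2.cvtColor(I,cv2.COLOR_RGB2HSV))]
b=(285,375,145,275)
print('pink',rect(d,((H>170)|(H<7))&(S>60)&(V>110),.025,(270,390,150,310)))
print('dark',rect(d,V<70,.011,(270,390,150,300)))
"
```

```text
t: 10.15
tool_pos: [0.6485, -0.1789, 0.0301]
tool_rot: [-0.171, 1.554, 0.166]
contact_force: [-0.7, -0.9, 5.2]
opening: 0.0296
t: 11.05
tool_pos: [0.6474, -0.1788, 0.182]
tool_rot: [-0.172, 1.552, 0.165]
contact_force: [0.4, 0.8, -0.2]
opening: 0.0294
shift [-0.0213  0.5286  0.0772] turn 0.257 | tcp [ 0.6465 -0.1784  0.1798] zang 0.215 q6 -0.6 t 11.1 open 0.0296
pink {'c': (644.6, -162.4), 'wh': (56.7, 21.8), 'ang': np.float64(-1.517), 'px': array([322., 199.]), 'area': 208}
dark {'c': (648.0, -171.1), 'wh': (71.6, 70.4), 'ang': np.float64(-1.359), 'px': array([324., 216.]), 'area': 553}
```

View pics/w9.png

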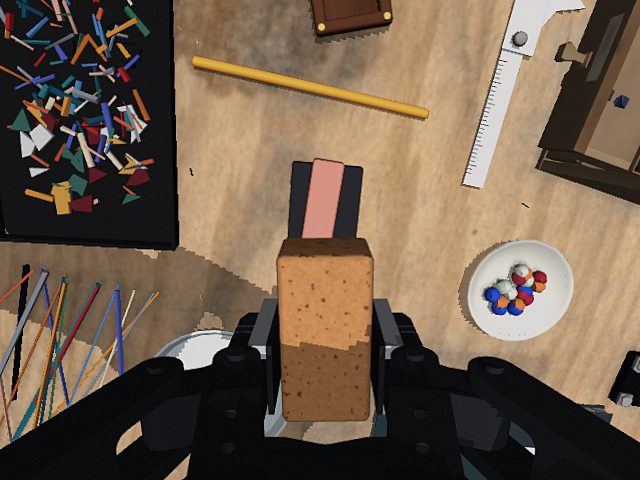

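The cork is held, and the stone now shows clearly at (325,200) on the pad. I'll move to just short of the nest to view it ahead of the gripper.

```bash
python3 -c "
from h import *
go(.609,.26,.2,-.042)"
python3 -m jog '[[[-0.02,0.436,0.057,0.257,0.9],[-0.02,0.436,0.057,0.257,0.9],[-0.02,0.436,0.057,0.257,0.9],[-0.02,0.436,0.057,0.257,0.9],[-0.02,0.436,0.057,0.257,0.9],[-0.02,0.436,0.057,0.257,0.9],[-0.02,0.436,0.057,0.257,0.9],[-0.02,0.436,0.057,0.257,0.9],[-0.02,0.436,0.057,0.257,0.9],[-0.02,0.436,0.057,0.257,0.9],[-0.02,0.436,0.057,0.257,0.9],[-0.02,0.436,0.057,0.257,0.9]]]'; python3 -c "
from h import *
d=snap('wrist','w10.png')
go(.609,.3545,.2,-.042)
I=d['color']
H,S,V=[x.astype(int) for x in cv2.split(cv2.cvtColor(I,cv2.COLOR_RGB2HSV))]
"
```

```text
shift [-0.0212  0.4363  0.057 ] turn 0.257 | tcp [ 0.6465 -0.1784  0.1798] zang 0.215 q6 -0.6 t 11.1 open 0.0296
t: 12.3
tool_pos: [0.6085, 0.2586, 0.1971]
tool_rot: [0.032, 1.564, -0.036]
contact_force: [0.5, -0.9, -0.4]
opening: 0.0294
shift [-0.0027  0.0961 -0.004 ] turn -0.002 | tcp [0.6088 0.2583 0.1975] zang -0.044 q6 0.34 t 12.3 open 0.0293
```

View pics/w10.png

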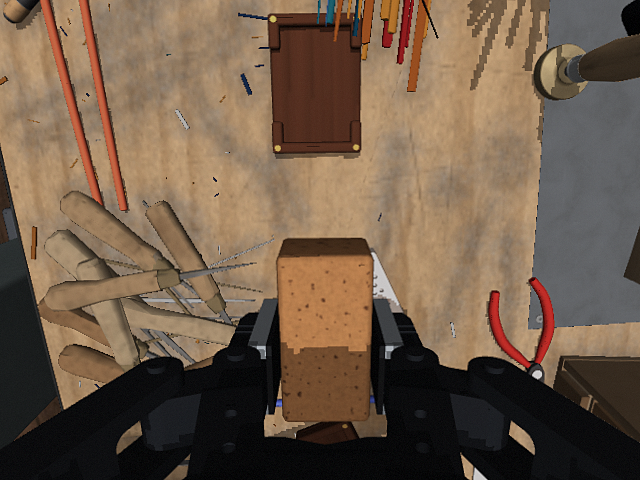

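The short nest lies ahead, with brass corner pins at (277,149), (355,148), (272,19) and (355,17). Some rod tips overhang its far rim.

```bash
python3 -c "
from h import *
d=dict(np.load('pics/w10.png.npz'));I=d['color']
P=ray(d,[(277.5,148.5),(355.5,148),(272.5,19),(355,17)],.014)[:,:2]*1000
print(P.round(1),P.mean(0),np.linalg.norm(P[0]-P[1]),np.linalg.norm(P[0]-P[2]),np.linalg.norm(P[2]-P[3]))
for a,b in((0,2),(1,3)): v=P[b]-P[a];print(np.arctan2(v[1],v[0]))
H,S,V=[x.astype(int) for x in cv2.split(cv2.cvtColor(I,cv2.COLOR_RGB2HSV))]
print(rect(d,(H<14)&(S>110)&(V<120),.012,(255,375,5,160)))
c=cv2.resize(I[0:165,240:400],None,fx=3.6,fy=3.6);cv2.imwrite('pics/c6.png',c[:,:,::-1])
"
```

```text
[[577.6 312.3]
 [635.6 310.1]
 [580.2 400.9]
 [637.6 399.8]] [607.77536331 355.79241542] 58.02761352491288 88.67609134097671 57.40664204866646
1.5415179570612356
1.5484504773099215
{'c': (610.7, 358.3), 'wh': (101.1, 71.3), 'ang': np.float64(1.537), 'px': array([323.,  68.]), 'area': 595}
```

View pics/c6.png

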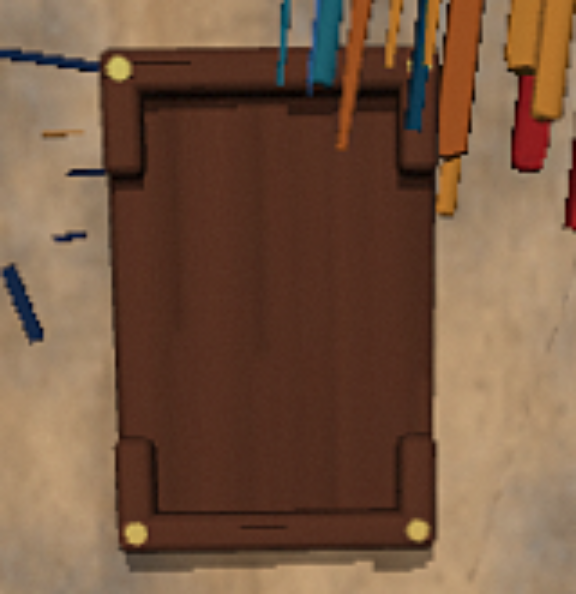

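```bash
python3 -c "
from h import *
go(.6085,.350,.05,-.03)"

```

```text
shift [ 0.1473  0.0919 -0.0054] turn -0.014 | tcp [0.6088 0.2583 0.1975] zang -0.044 q6 0.34 t 12.3 open 0.0293
```

```bash
python3 -m jog '[[[0.02,0.045,-0.003,-0.014,0.9],[0.05,0.092,-0.005,-0.014,0.9],[0.09,0.092,-0.005,-0.014,0.9],[0.12,0.092,-0.005,-0.014,0.9],[0.147,0.092,-0.005,-0.014,0.9],[0.147,0.092,-0.005,-0.014,0.9],[0.147,0.092,-0.005,-0.014,0.9],[0.147,0.092,-0.005,-0.014,0.9]]]';python3 -c "
from h import *
d=snap('wrist','w11.png')
go(.6085,.350,.012,-.03)"

```

```text
t: 13.15
tool_pos: [0.6107, 0.35, 0.0529]
tool_rot: [0.024, 1.56, -0.025]
contact_force: [0.7, -0.1, -0.3]
opening: 0.0294
shift [ 0.0412 -0.0003 -0.0028] turn -0.0 | tcp [0.6108 0.3503 0.0533] zang -0.03 q6 0.45 t 13.2 open 0.0294
```

View pics/w11.png

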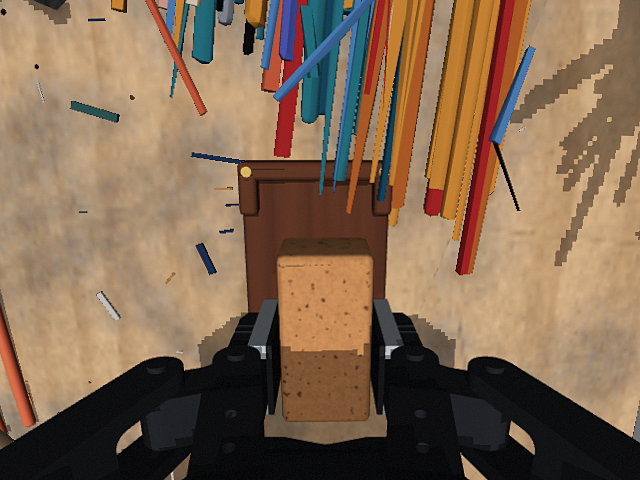

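```bash
python3 -c "
from h import *
d=dict(np.load('pics/w11.png.npz'))
print(ray(d,[(246,280),(387,280),(245,172),(350,190)],.008).round(4))
# cork top centre at v=300
print(ray(d,[(277,300),(374,300)],.073).round(4),ray(d,[(277,262),(373,262)],.073).round(4))"

```

```text
[[0.5753 0.3503 0.008 ]
 [0.641  0.348  0.008 ]
 [0.5788 0.4    0.008 ]
 [0.6244 0.3907 0.008 ]]
[[0.5971 0.3667 0.073 ]
 [0.6271 0.3656 0.073 ]] [[0.5978 0.379  0.073 ]
 [0.6268 0.378  0.073 ]]
```

```bash
python3 -m jog '[[[0.015,0,-0.0035,0,0.9],[0.027,0,-0.0035,0,0.9],[0.035,0,-0.0035,0,0.9],[0.039,0,-0.0035,0,0.9],[0.041,0,-0.0035,0,0.9],[0.041,0,-0.0035,0,0.9],[0.041,0,-0.0035,0,0.9],[0.041,0,-0.0035,0,0.9]]]';python3 -c "
from h import *
d=snap('wrist','w12.png')
go(.608,.350,.011,-.03)"

```

```text
t: 14.0
tool_pos: [0.6082, 0.3505, 0.0127]
tool_rot: [0.024, 1.558, -0.024]
contact_force: [0.5, -0.5, 0.2]
opening: 0.0295
shift [ 0.0017 -0.0005 -0.0001] turn -0.001 | tcp [0.6081 0.3505 0.0127] zang -0.031 q6 0.45 t 14.1 open 0.0293
```

View pics/w12.png

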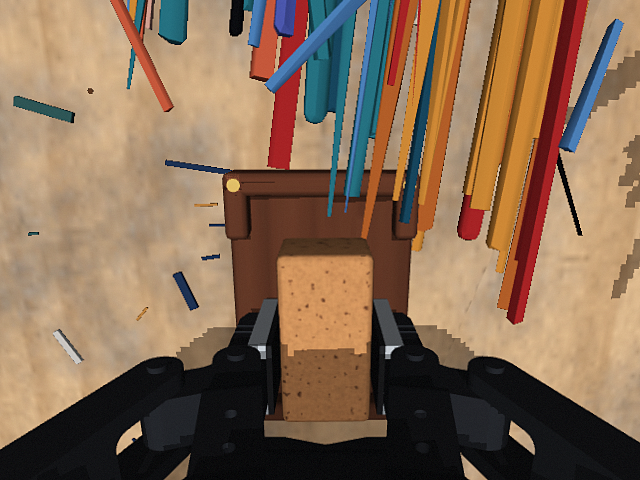

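```bash
python3 -m jog '[[[0.001,-0.001,0,0,0.9],[0.002,-0.001,0,0,0.9],[0.002,-0.001,0,0,0.5],[0.002,-0.001,0,0,0],[0.002,-0.001,0,0,0],[0.002,-0.001,0,0,0],[-0.02,-0.001,0,0,0],[-0.05,-0.001,0,0,0],[-0.09,-0.001,0,0,-0.5],[-0.13,-0.001,0,0,-0.5],[-0.17,-0.001,0,0,-0.5],[-0.17,-0.001,0,0,-0.5]]]';python3 -c "
from h import *
d=snap('wrist','w13.png')
go(.645,-.18,.2,-.09)
I=d['color']
H,S,V=[x.astype(int) for x in cv2.split(cv2.cvtColor(I,cv2.COLOR_RGB2HSV))]
m=(H>=9)&(H<=18)&(S>110)&(V>130)
print(rect(d,m,.030,(260,390,120,345)))
"
```

```text
t: 15.25
tool_pos: [0.6096, 0.3513, 0.1918]
tool_rot: [0.028, 1.546, -0.019]
contact_force: [1.1, 0.6, 0.3]
opening: 0.0638
shift [-0.013  -0.5292  0.0532] turn 0.06 | tcp [0.6082 0.3506 0.188 ] zang -0.03 q6 0.45 t 15.3 open 0.0643
{'c': (609.0, 350.1), 'wh': (58.4, 28.5), 'ang': np.float64(1.548), 'px': array([318., 226.]), 'area': 229}
```

View pics/w13.png

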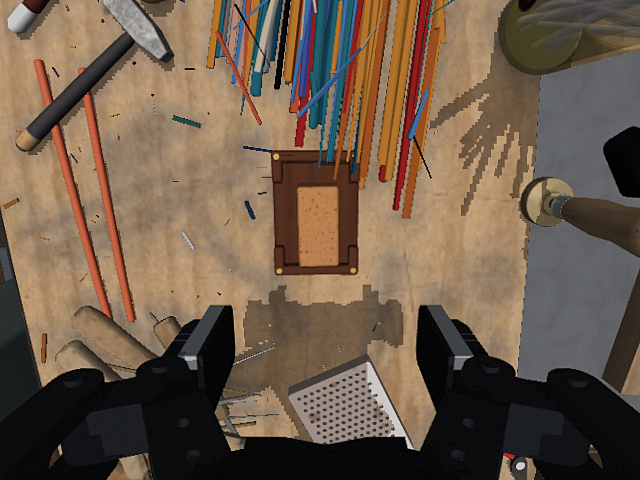

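The cork lies flat in the nest, centre (609,350) mm against the nest's (608,355). Back to the pile for the stone.

```bash
python3 -m jog '[[[-0.013,-0.529,0.053,0.06,-1],[-0.013,-0.529,0.053,0.06,-1],[-0.013,-0.529,0.053,0.06,-1],[-0.013,-0.529,0.053,0.06,-1],[-0.013,-0.529,0.053,0.06,-1],[-0.013,-0.529,0.053,0.06,-1],[-0.013,-0.529,0.053,0.06,-1],[-0.013,-0.529,0.053,0.06,-1],[-0.013,-0.529,0.053,0.06,-1],[-0.013,-0.529,0.053,0.06,-1],[-0.013,-0.529,0.053,0.06,-1],[-0.013,-0.529,0.053,0.06,-1]]]'
python3 -m jog '[[[0,0,0,0,-1],[0,0,0,0,-1]]]' >/dev/null; python3 -c "
from h import *
d=snap('wrist','w14.png')
go(.645,-.18,.2,-.09)
I=d['color']
H,S,V=[x.astype(int) for x in cv2.split(cv2.cvtColor(I,cv2.COLOR_RGB2HSV))]
print('pink',rect(d,((H>170)|(H<7))&(S>60)&(V>110),.025,(270,390,130,310)))
print('dark',rect(d,V<70,.011,(270,390,130,290)))
"
```

```text
t: 16.5
tool_pos: [0.6438, -0.1838, 0.1977]
tool_rot: [0.078, 1.552, -0.072]
contact_force: [-0.4, 1.1, -0.2]
opening: 0.0857
shift [-0.0036  0.0026  0.0016] turn -0.004 | tcp [ 0.6433 -0.1824  0.1964] zang -0.094 q6 -0.3 t 16.8 open 0.0853
pink {'c': (645.4, -176.3), 'wh': (84.5, 21.9), 'ang': np.float64(-1.518), 'px': array([323., 212.]), 'area': 269}
dark {'c': (664.0, -176.0), 'wh': (82.0, 20.3), 'ang': np.float64(-1.439), 'px': array([348., 207.]), 'area': 243}
```

View pics/w14.png

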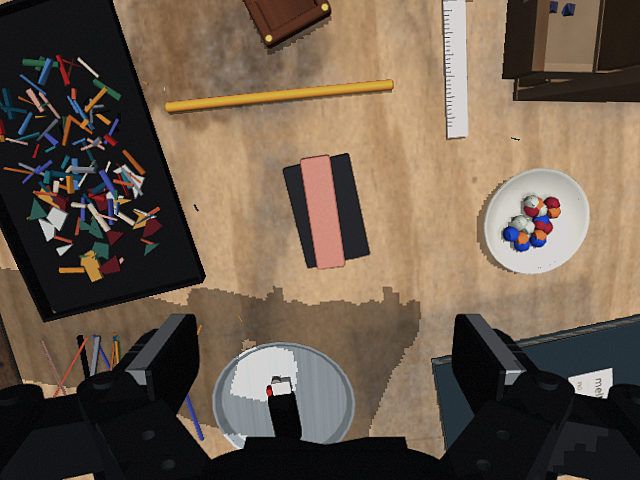

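```bash
python3 -c "
from h import *
go(.645,-.1763,.05,.053)"

```

```text
shift [ 0.1464  0.0054 -0.0011] turn -0.147 | tcp [ 0.6433 -0.1824  0.1964] zang -0.094 q6 -0.3 t 16.8 open 0.0853
```

```bash
python3 -m jog '[[[0.04,0.005,-0.001,-0.1,-0.4],[0.08,0.005,-0.001,-0.147,-0.4],[0.11,0.005,-0.001,-0.147,-0.4],[0.135,0.005,-0.001,-0.147,-0.4],[0.147,0.005,-0.001,-0.147,-0.4],[0.147,0.005,-0.001,-0.147,-0.4],[0.147,0.005,-0.001,-0.147,-0.4]]]';python3 -c "
from h import *
d=snap('wrist','w15.png')
go(.645,-.1763,.016,.053)
I=d['color']
H,S,V=[x.astype(int) for x in cv2.split(cv2.cvtColor(I,cv2.COLOR_RGB2HSV))]
print('pink',rect(d,((H>170)|(H<7))&(S>60)&(V>90),.025,(250,390,130,400)))
"
```

```text
t: 17.45
tool_pos: [0.6459, -0.1764, 0.0506]
tool_rot: [-0.039, 1.553, 0.044]
contact_force: [0.0, 0.5, 0.8]
opening: 0.0599
shift [ 0.0355  0.0005 -0.002 ] turn 0.0 | tcp [ 0.6464 -0.1768  0.0515] zang 0.053 q6 -0.44 t 17.5 open 0.0599
pink {'c': (645.4, -176.2), 'wh': (84.8, 21.7), 'ang': np.float64(-1.517), 'px': array([321., 286.]), 'area': 464}
```

View pics/w15.png

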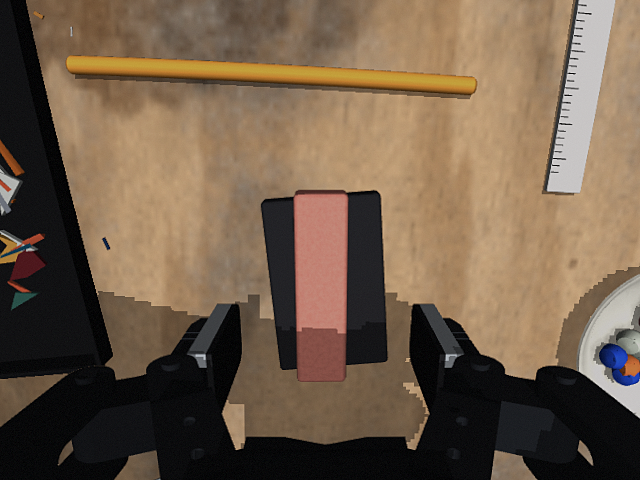

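The stone measures the same from both heights, (645.4,-176.2) mm and 84.8 x 21.7 mm. Descend and grip.

```bash
python3 -m jog '[[[0.015,0,-0.001,0,-0.4],[0.028,0,-0.001,0,-0.4],[0.035,0,-0.001,0,-0.4],[0.035,0,-0.001,0,-0.4],[0.035,0,-0.001,0,-0.1],[0.035,0,-0.001,0,0.2],[0.035,0,-0.001,0,0.4],[0.035,0,-0.001,0,0.6],[0.035,0,-0.001,0,0.9],[0.035,0,-0.001,0,0.9],[0.035,0,-0.001,0,0.9]]]' 40
python3 -m jog '[[[0,0,0,0,0.9],[0,0,0,0,0.9]]]'
```

```text
t: 18.6
tool_pos: [0.6466, -0.177, 0.0173]
tool_rot: [-0.04, 1.55, 0.043]
contact_force: [-0.5, -0.4, 5.0]
opening: 0.0208
t: 18.8
tool_pos: [0.6466, -0.177, 0.0173]
tool_rot: [-0.04, 1.55, 0.043]
contact_force: [0.5, -0.0, 2.4]
opening: 0.0206
```

```bash
python3 -m jog '[[[-0.004,0,0,0,0.9],[-0.01,0,0,0,0.9],[-0.02,0,0,0,0.9],[-0.04,0,0,0,0.9],[-0.07,0,0,0,0.9],[-0.11,0,0,0,0.9],[-0.14,0,0,0,0.9],[-0.14,0,0,0,0.9],[-0.14,0,0,0,0.9]]]';python3 -c "
from h import *
d=snap('wrist','w16.png')
go(.618,-.1,.17,.382)"

```

```text
t: 19.7
tool_pos: [0.6443, -0.1775, 0.1586]
tool_rot: [-0.041, 1.548, 0.043]
contact_force: [0.1, -0.2, -1.8]
opening: 0.0205
shift [-0.0137  0.0784 -0.0209] turn -0.329 | tcp [ 0.6433 -0.1771  0.1565] zang 0.053 q6 -0.44 t 19.8 open 0.0209
```

View pics/w16.png

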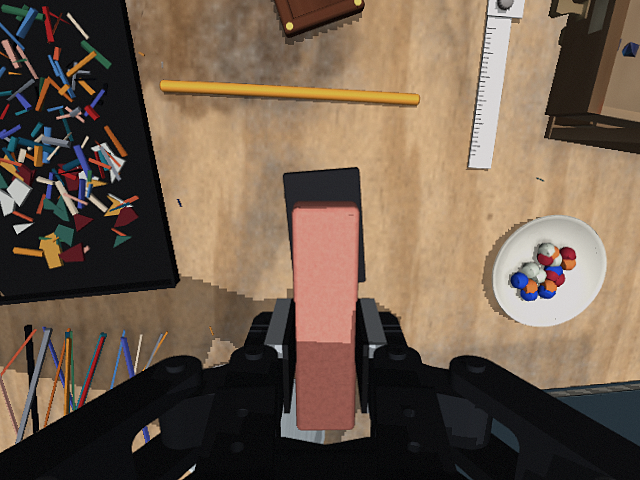

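```bash
python3 -c "
from h import *
go(.653,-.082,.18,.382)"

```

```text
shift [-0.023   0.0945  0.0152] turn -0.329 | tcp [ 0.6433 -0.1771  0.1565] zang 0.053 q6 -0.44 t 19.8 open 0.0209
```

```bash
python3 -m jog '[[[-0.023,0.04,0.008,-0.1,0.9],[-0.023,0.07,0.015,-0.2,0.9],[-0.023,0.0945,0.015,-0.329,0.9],[-0.023,0.0945,0.015,-0.329,0.9],[-0.023,0.0945,0.015,-0.329,0.9],[-0.023,0.0945,0.015,-0.329,0.9],[-0.023,0.0945,0.015,-0.329,0.9]]]';python3 -c "
from h import *
d=snap('wrist','w17.png')
go(.618,.0067,.05,.382)"

```

```text
t: 20.45
tool_pos: [0.6524, -0.083, 0.1791]
tool_rot: [-0.298, 1.532, 0.297]
contact_force: [0.9, 0.4, -0.9]
opening: 0.0203
shift [ 0.1291  0.0966 -0.0011] turn -0.002 | tcp [ 0.6525 -0.083   0.1795] zang 0.38 q6 -0.62 t 20.5 open 0.0207
```

View pics/w17.png

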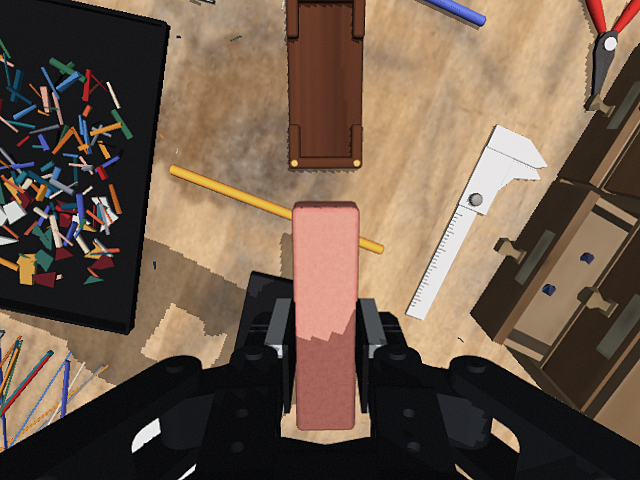

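```bash
python3 -c "
from h import *
d=dict(np.load('pics/w17.png.npz'))
P=ray(d,[(295,164),(357,163)],.014)[:,:2]*1000
v=P[1]-P[0];a=np.arctan2(v[1],v[0]);m=P.mean(0);print(P,np.linalg.norm(v),a,m+54.5*np.array([-np.sin(a),np.cos(a)]))
I=d['color'];H,S,V=[x.astype(int) for x in cv2.split(cv2.cvtColor(I,cv2.COLOR_RGB2HSV))]
b=(270,385,2,175);m=(H<14)&(S>100)&(V<140)
print(rect(d,m,.012,b))
Q=ray(d,[(289,40),(363.5,40),(290.5,125),(361.5,125)],.010)[:,:2]*1000
print(Q.round(1),np.linalg.norm(Q[0]-Q[1]),[np.arctan2(*(Q[i]-Q[i+2])[::-1]) for i in(0,1)])
q=ray(d,[(294,205),(359,205),(298,429),(354,429)],.18)[:,:2]*1000;print(q.round(1),q.mean(0))
"

```

```text
[[620.41537986 -50.76411304]
 [661.00932501 -33.83605786]] 43.98212631442602 0.39508308510017304 [619.73612676   8.00148467]
{'c': (621.2, 4.7), 'wh': (108.5, 52.1), 'ang': np.float64(-1.189), 'px': array([325.,  83.]), 'area': 478}
[[587.2  24.6]
 [633.7  43.3]
 [607.8 -27. ]
 [654.1  -8.4]] 50.12467637084407 [np.float64(1.9506617240287187), np.float64(1.946925026480991)]
[[ 627.7  -47.5]
 [ 648.   -39.4]
 [ 660.7 -130.5]
 [ 681.4 -122.6]] [654.43993433 -85.00011735]
```

```bash
python3 -m jog '[[[0,0.04,-0.001,0,0.9],[0.03,0.08,-0.001,0,0.9],[0.06,0.095,-0.001,0,0.9],[0.1,0.096,0,0,0.9],[0.129,0.096,0,0,0.9],[0.129,0.096,0,0,0.9],[0.129,0.096,0,0,0.9],[0.129,0.096,0,0,0.9]]]';python3 -c "
from h import *
d=snap('wrist','w18.png')
go(.619,.0065,.0125,.379)"

```

```text
t: 21.3
tool_pos: [0.6212, 0.0058, 0.0528]
tool_rot: [-0.298, 1.528, 0.296]
contact_force: [-0.3, 0.1, -0.7]
opening: 0.0205
shift [ 0.0405  0.0017 -0.0028] turn 0.001 | tcp [0.6213 0.0059 0.053 ] zang 0.38 q6 -0.49 t 21.4 open 0.021
```

View pics/w18.png

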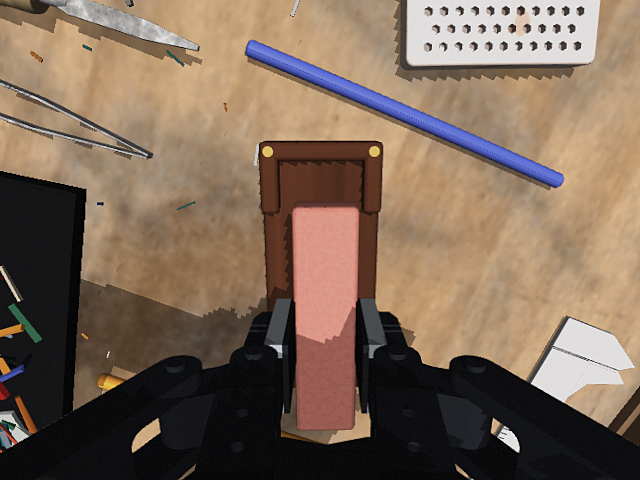

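```bash
python3 -c "
from h import *
d=dict(np.load('pics/w18.png.npz'))
P=ray(d,[(267.5,152),(375,152)],.014)[:,:2]*1000
v=P[1]-P[0];a=np.arctan2(v[1],v[0]);m=P.mean(0);print(np.linalg.norm(v),a,m-54.5*np.array([-np.sin(a),np.cos(a)]))
"

```

```text
44.68369568210437 0.37847246417973907 [620.07818264   8.45553528]
```

```bash
python3 -m jog '[[[0.015,0.001,-0.001,0,0.9],[0.027,0.0015,-0.001,0,0.9],[0.035,0.0015,-0.001,0,0.9],[0.039,0.0015,-0.001,0,0.9],[0.04,0.0015,-0.001,0,0.9],[0.04,0.0015,-0.001,0,0.9],[0.04,0.0015,-0.001,0,0.9],[0.04,0.0015,-0.001,0,0.9]]]';python3 -c "
from h import *
go(.6195,.007,.0125,.379)"

```

```text
t: 22.15
tool_pos: [0.6209, 0.007, 0.0131]
tool_rot: [-0.298, 1.527, 0.295]
contact_force: [0.0, 0.8, -1.2]
opening: 0.0208
shift [ 0.0006  0.0005 -0.0013] turn 0.001 | tcp [0.6209 0.007  0.0131] zang 0.38 q6 -0.49 t 22.1 open 0.0208
```

```bash
python3 -m jog '[[[0.001,0,-0.001,0,0.9],[0.001,0,-0.001,0,0.9],[0.001,0,-0.001,0,0.5],[0.001,0,-0.001,0,0.2],[0.001,0,-0.001,0,0.1],[0.001,0,-0.001,0,0.1],[-0.02,0,-0.001,0,0.1],[-0.05,0,-0.001,0,0.1],[-0.09,0,-0.001,0,-0.5],[-0.13,0,-0.001,0,-1],[-0.17,0,-0.001,0,-1],[-0.17,0,-0.001,0,-1]]]';python3 -c "
from h import *
d=snap('wrist','w19.png')
I=d['color'];H,S,V=[x.astype(int) for x in cv2.split(cv2.cvtColor(I,cv2.COLOR_RGB2HSV))]
print('pink',rect(d,((H>170)|(H<7))&(S>60)&(V>110),.020,(270,390,130,310)))
go(.648,-.178,.2,.132)
"
```

```text
t: 23.35
tool_pos: [0.62, 0.0058, 0.1914]
tool_rot: [-0.301, 1.514, 0.292]
contact_force: [-0.3, -0.9, 1.0]
opening: 0.0855
pink {'c': (620.7, 7.1), 'wh': (84.7, 21.7), 'ang': np.float64(-1.191), 'px': array([318., 214.]), 'area': 272}
shift [-0.0116 -0.1819 -0.0403] turn 0.248 | tcp [0.6184 0.0059 0.1878] zang 0.38 q6 -0.49 t 23.4 open 0.0854
```

View pics/w19.png

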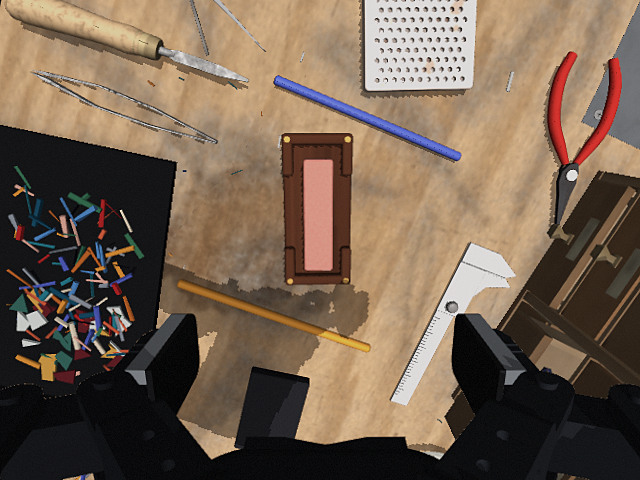

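The stone lies centred in the nest, (620.7,7.1) mm against about (619.7,7.8). Before gripping the thin pad I need to know where the fingertips stand relative to the TCP at different openings.

```bash
python3 -c "
from h import *
d=dict(np.load('pics/w19.png.npz'));R,t=d['R'],d['t']
# tool->cam const
Rc=np.array([[0,0,1],[-.267943,-.963435,0],[.963435,-.267943,0]]);tc=np.array([-.0006,.0276,.1565])
for op in(.0853,.0514,.0295,.0208):
  for x in(0,-.006,-.013):
    X=np.array([[x,y,s*op/2] for y in(.011,-.011) for s in(-1,1)])
    u=cv2.projectPoints(X,cv2.Rodrigues(Rc)[0],tc,d['intrinsics'],d['distortion'])[0].reshape(-1,2);print(op,x,u.round(0).tolist())
for f in('w19','w3','w16'):
  I=cv2.imread('pics/%s.png'%f);cv2.imwrite('pics/f_%s.png'%f,cv2.resize(I[290:420,130:330],None,fx=4,fy=4))
"
```

```text
0.0853 0 [[205.0, 294.0], [442.0, 294.0], [209.0, 349.0], [438.0, 349.0]]
0.0853 -0.006 [[200.0, 301.0], [447.0, 301.0], [205.0, 357.0], [442.0, 358.0]]
0.0853 -0.013 [[194.0, 309.0], [452.0, 309.0], [200.0, 368.0], [447.0, 368.0]]
0.0514 0 [[252.0, 295.0], [395.0, 295.0], [255.0, 350.0], [392.0, 350.0]]
0.0514 -0.006 [[249.0, 301.0], [398.0, 301.0], [252.0, 358.0], [395.0, 358.0]]
0.0514 -0.013 [[245.0, 309.0], [401.0, 309.0], [249.0, 368.0], [398.0, 368.0]]
0.0295 0 [[282.0, 295.0], [365.0, 295.0], [284.0, 350.0], [363.0, 350.0]]
0.0295 -0.006 [[281.0, 301.0], [366.0, 301.0], [282.0, 358.0], [365.0, 358.0]]
0.0295 -0.013 [[278.0, 309.0], [368.0, 309.0], [280.0, 368.0], [366.0, 368.0]]
0.0208 0 [[294.0, 295.0], [352.0, 295.0], [296.0, 350.0], [351.0, 350.0]]
0.0208 -0.006 [[293.0, 301.0], [354.0, 301.0], [294.0, 358.0], [352.0, 358.0]]
0.0208 -0.013 [[292.0, 309.0], [355.0, 309.0], [293.0, 368.0], [354.0, 368.0]]
```

View pics/f_w19.png

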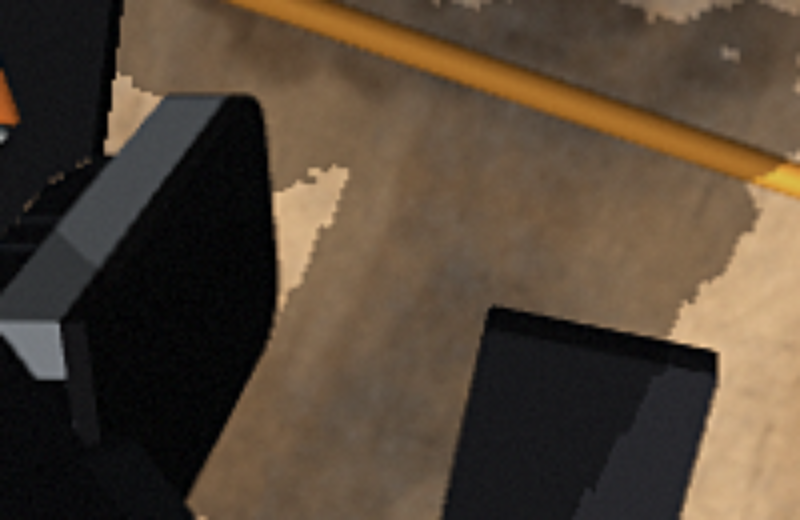

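View pics/f_w3.png

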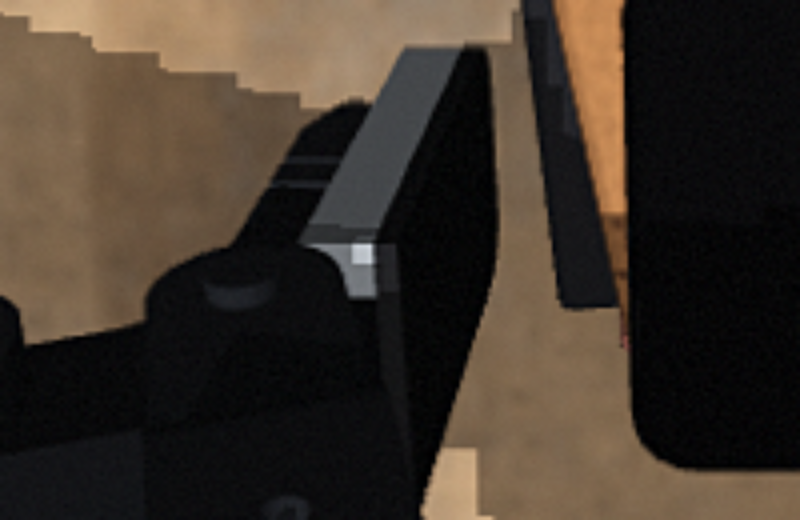

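View pics/f_w16.png

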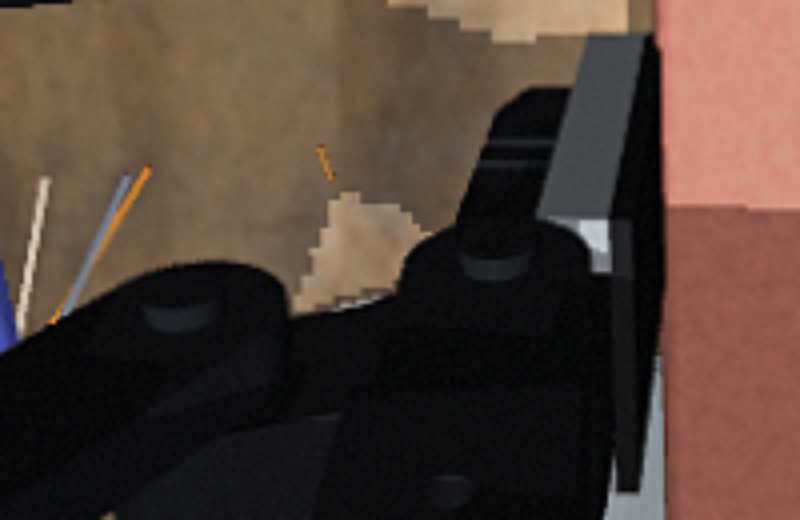

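The tips stand about 13 mm behind the TCP at full opening, about 4 mm at 52 mm, and near 0 when almost shut. Going over the pad now.

```bash
python3 -m jog '[[[-0.012,-0.045,-0.01,0.08,-1],[-0.012,-0.09,-0.02,0.16,-1],[-0.012,-0.135,-0.03,0.248,-1],[-0.012,-0.182,-0.04,0.248,-1],[-0.012,-0.182,-0.04,0.248,-1],[-0.012,-0.182,-0.04,0.248,-1],[-0.012,-0.182,-0.04,0.248,-1],[-0.012,-0.182,-0.04,0.248,-1]]]';python3 -c "
from h import *
d=snap('wrist','w20.png')
I=d['color'];H,S,V=[x.astype(int) for x in cv2.split(cv2.cvtColor(I,cv2.COLOR_RGB2HSV))]
print('dark',rect(d,V<70,.010,(270,390,130,290)))
go(.648,-.178,.05,.132)
"
```

```text
t: 24.2
tool_pos: [0.648, -0.1763, 0.1998]
tool_rot: [-0.104, 1.538, 0.105]
contact_force: [0.2, -0.1, -0.6]
opening: 0.0854
dark {'c': (648.5, -178.3), 'wh': (81.6, 51.5), 'ang': np.float64(-1.44), 'px': array([317., 216.]), 'area': 326}
shift [ 0.1499 -0.0013 -0.0049] turn 0.002 | tcp [ 0.6481 -0.1764  0.2   ] zang 0.134 q6 -0.52 t 24.2 open 0.0853
```

View pics/w20.png

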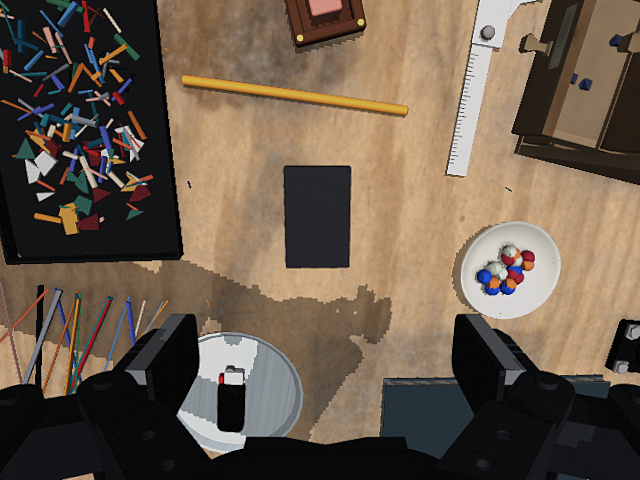

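```bash
python3 -m jog '[[[0.04,-0.001,-0.002,0,-1],[0.08,-0.002,-0.003,0,-1],[0.12,-0.002,-0.005,0,-1],[0.145,-0.002,-0.005,0,-1],[0.15,-0.002,-0.005,0,-1],[0.15,-0.002,-0.005,0,-1],[0.15,-0.002,-0.005,0,-1],[0.15,-0.002,-0.005,0,-1]]]';python3 -c "
from h import *
d=snap('wrist','w21.png')
I=d['color'];H,S,V=[x.astype(int) for x in cv2.split(cv2.cvtColor(I,cv2.COLOR_RGB2HSV))]
print('dark',rect(d,V<70,.010,(245,400,150,350)))
go(.648,-.178,.0,.13)
print(Rt(ctrl.get_obs()).round(4))
"
```

```text
t: 25.05
tool_pos: [0.6498, -0.1792, 0.0529]
tool_rot: [-0.106, 1.533, 0.103]
contact_force: [0.6, -0.3, 1.1]
opening: 0.0853
dark {'c': (648.3, -176.2), 'wh': (79.3, 52.1), 'ang': np.float64(-1.441), 'px': array([317., 267.]), 'area': 544}
shift [ 0.0525  0.0016 -0.0032] turn 0.004 | tcp [ 0.6496 -0.1792  0.0526] zang 0.134 q6 -0.52 t 25.1 open 0.0853
[[ 3.450e-02 -1.334e-01  9.905e-01]
 [ 5.000e-04  9.911e-01  1.334e-01]
 [-9.994e-01 -4.100e-03  3.420e-02]]
```

View pics/w21.png

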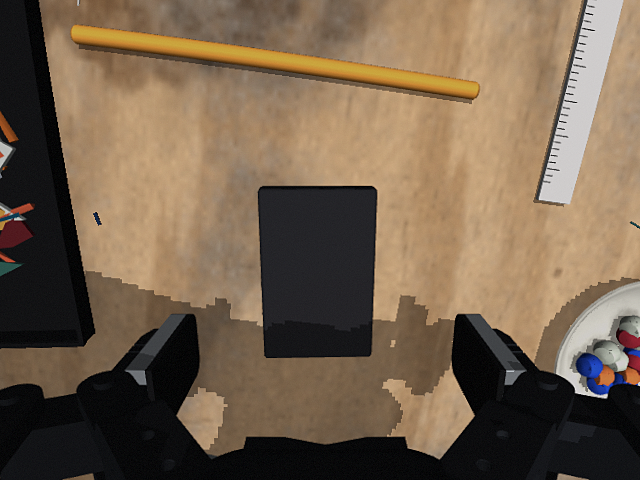

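```bash
python3 -m jog '[[[0.02,0.001,-0.002,0,-1],[0.04,0.0015,-0.003,0,-1],[0.049,0.0015,-0.003,0,-0.8],[0.053,0.0015,-0.003,0,-0.6],[0.053,0.0015,-0.003,0,-0.6],[0.053,0.0015,-0.003,0,-0.6],[0.053,0.0015,-0.003,0,-0.6]]]' 60;python3 -c "
from h import *
go(.648,-.178,.0,.13)
snap('wrist','w22.png')"
```

```text
t: 25.8
tool_pos: [0.6491, -0.1785, 0.0008]
tool_rot: [-0.107, 1.532, 0.102]
contact_force: [-1.0, -0.4, 0.2]
opening: 0.068
shift [ 0.0008  0.0006 -0.0011] turn 0.004 | tcp [ 0.6491 -0.1785  0.0008] zang 0.134 q6 -0.53 t 25.8 open 0.068
```

View pics/w22.png

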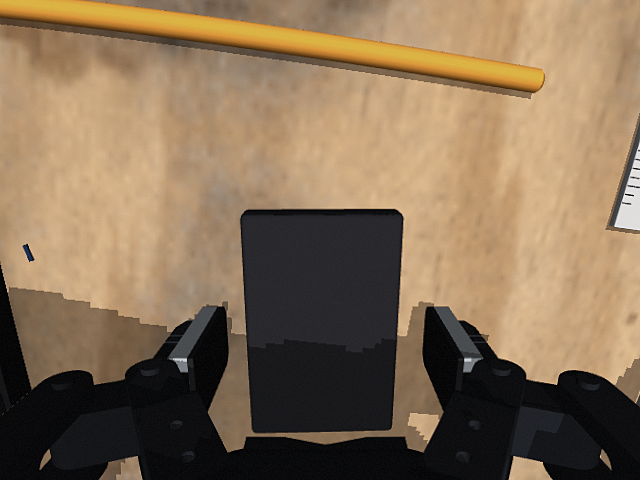

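The pad sits centred between the fingers with no bench contact (force about 1 N). Closing now.

```bash
python3 -m jog '[[[0.001,0,-0.001,0,-0.4],[0.001,0,-0.001,0,-0.3],[0.001,0,-0.001,0,-0.2],[0.001,0,-0.001,0,-0.1],[0.001,0,-0.001,0,0.2],[0.001,0,-0.001,0,0.4],[0.001,0,-0.001,0,0.4],[0.001,0,-0.001,0,0.4]]]' 60
```

```text
t: 26.65
tool_pos: [0.6484, -0.1787, 0.0005]
tool_rot: [-0.107, 1.532, 0.102]
contact_force: [-1.4, 0.3, 5.6]
opening: 0.0499
```

```bash
python3 -m jog '[[[-0.004,0,0,0,0.4],[-0.008,0,0,0,0.4],[-0.014,0,0,0,0.4],[-0.02,0,0,0,0.4],[-0.02,0,0,0,0.4]]]';python3 -c "
from h import *
snap('wrist','w23.png');snap('scene','s23.png')
I=cv2.imread('pics/s23.png');cv2.imwrite('pics/s23c.png',cv2.resize(I[130:290,270:480],None,fx=3.5,fy=3.5))"
```

```text
t: 27.15
tool_pos: [0.6485, -0.179, 0.0219]
tool_rot: [-0.108, 1.53, 0.102]
contact_force: [0.5, -0.1, -2.7]
opening: 0.0503
```

View pics/w23.png

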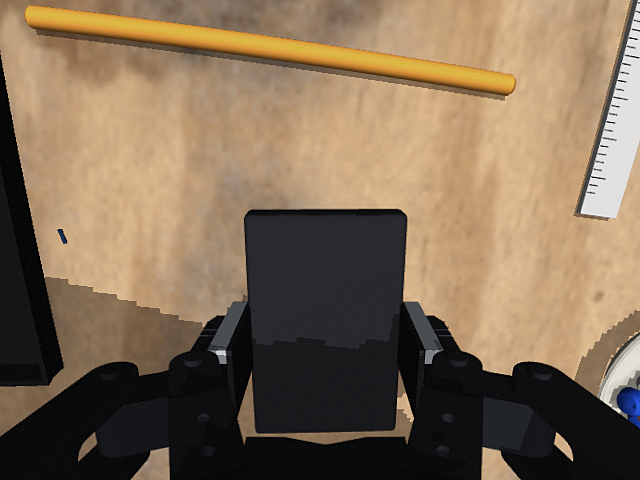

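View pics/s23c.png

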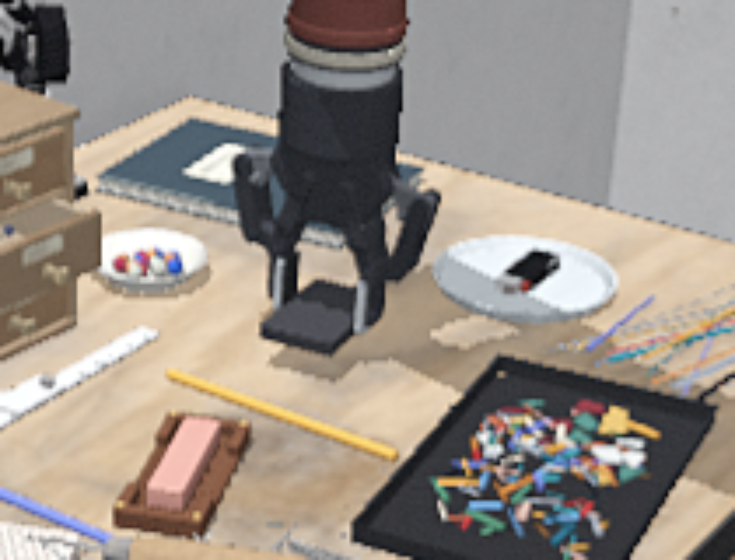

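The pad is held level. Lifting, then approaching the tile from its near side to view it.

```bash
python3 -m jog '[[[-0.03,0,0,0,0.4],[-0.06,0,0,0,0.4],[-0.1,0,0,0,0.4],[-0.15,0,0,0,0.4],[-0.15,0,0,0,0.4],[-0.15,0,0,0,0.4]]]';python3 -c "
from h import *
go(.666,.073,.17,.39)"
```

```text
t: 27.85
tool_pos: [0.6432, -0.179, 0.1728]
tool_rot: [-0.109, 1.528, 0.101]
contact_force: [-0.2, 0.1, -2.9]
opening: 0.05
shift [0.0032 0.2467 0.0562] turn -0.256 | tcp [ 0.6432 -0.179   0.1728] zang 0.134 q6 -0.53 t 27.9 open 0.05
```

```bash
python3 -m jog '[[[0.003,0.03,0.007,-0.03,0.4],[0.003,0.07,0.016,-0.08,0.4],[0.003,0.11,0.025,-0.13,0.4],[0.003,0.15,0.034,-0.18,0.4],[0.003,0.19,0.043,-0.23,0.4],[0.003,0.22,0.05,-0.256,0.4],[0.003,0.247,0.056,-0.256,0.4],[0.003,0.247,0.056,-0.256,0.4],[0.003,0.247,0.056,-0.256,0.4],[0.003,0.247,0.056,-0.256,0.4]]]';python3 -c "
from h import *
d=snap('wrist','w24.png')
go(.629,.163,.06,.39)
I=d['color'];H,S,V=[x.astype(int) for x in cv2.split(cv2.cvtColor(I,cv2.COLOR_RGB2HSV))]
print(rect(d,(S<50)&(V>120),.014,(230,420,0,205)))
"
```

```text
t: 28.85
tool_pos: [0.665, 0.0724, 0.1683]
tool_rot: [-0.312, 1.513, 0.296]
contact_force: [0.5, 0.3, -1.2]
opening: 0.05
shift [ 0.1071  0.0996 -0.0028] turn -0.001 | tcp [0.6652 0.0721 0.1688] zang 0.389 q6 -0.39 t 28.9 open 0.0501
{'c': (625.6, 158.5), 'wh': (98.6, 96.7), 'ang': np.float64(0.414), 'px': array([316.,  70.]), 'area': 613}
```

View pics/w24.png

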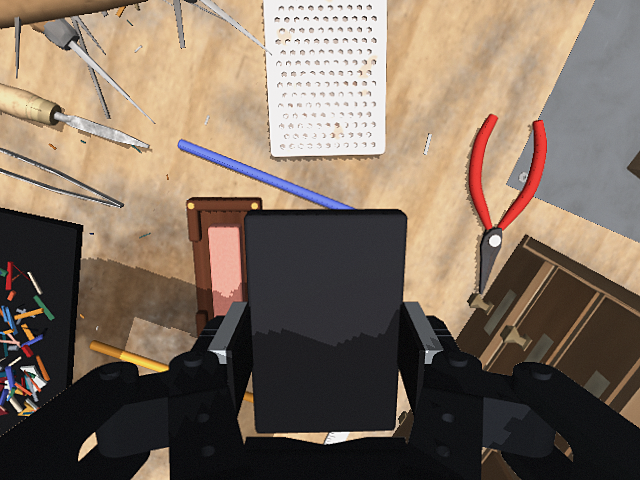

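```bash
python3 -c "
from h import *
d=dict(np.load('pics/w24.png.npz'))
# top-face edges: use left/right edge pairs
P=ray(d,[(273,154),(384.5,151.5),(265,10),(386,10)],.014)[:,:2]*1000
print(P.round(1),np.linalg.norm(P[0]-P[1]),np.linalg.norm(P[2]-P[3]))
v=P[1]-P[0];print('near edge',np.arctan2(v[1],v[0]),'L',np.arctan2(*(P[2]-P[0])[::-1])-np.pi/2,'R',np.arctan2(*(P[3]-P[1])[::-1])-np.pi/2)
a=.40;print(P[:2].mean(0)+52.5*np.array([-np.sin(a),np.cos(a)]))
I=d['color'];cv2.imwrite('pics/c7.png',cv2.resize(I[0:175,240:410],None,fx=3.4,fy=3.4)[:,:,::-1])
"
```

```text
[[619.8 105.2]
 [689.3 135.4]
 [583.8 186.7]
 [653.9 216.1]] 75.79528850460014 76.06078694655673
near edge 0.4095481722062441 L 0.41604772960740055 R 0.41316571074437936
[634.08538993 168.65866133]
```

View pics/c7.png

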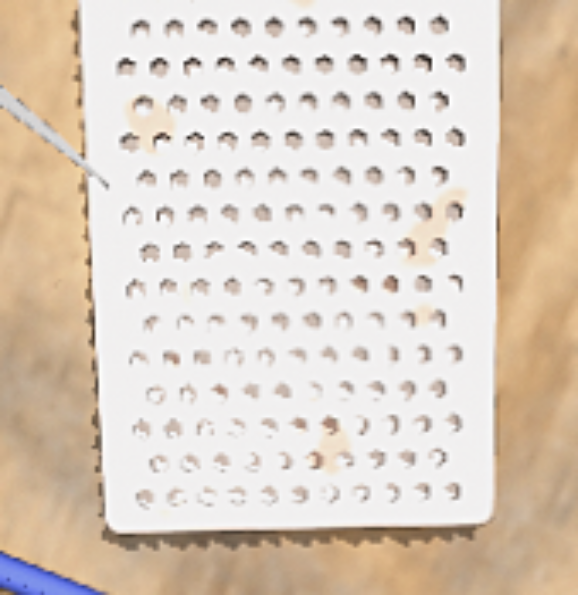

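```bash
python3 -c "
from h import *
d=dict(np.load('pics/w24.png.npz'))
P=ray(d,[(270.8,156),(385,154),(265,10),(387,10)],.014)[:,:2]*1000
a=.413;Y=np.array([-np.sin(a),np.cos(a)]);X=np.array([np.cos(a),np.sin(a)])
print(P.round(1),(P@X).round(1),(P@Y).round(1))
print('c',((P[0]+P[1])@X/2+(P[2]+P[3])@X/2)/2*X+((P[:2]@Y).mean()+52.5)*Y)
d=dict(np.load('pics/top0.png.npz'));I=d['color']
H,S,V=[x.astype(int) for x in cv2.split(cv2.cvtColor(I,cv2.COLOR_RGB2HSV))]
m=(S<45)&(V>150)
for th in(25,35,45): 
  m=((S<th)&(V>150)).astype(np.uint8); m[:205]=0;m[260:]=0;m[:,:235]=0;m[:,292:]=0
  m=cv2.morphologyEx(m*255,cv2.MORPH_OPEN,np.ones((3,3)))>0
  print(th,rect(d,m,.014,(235,290,205,260)))
"
```

```text
[[618.9 103.4]
 [690.3 134. ]
 [583.8 186.7]
 [654.5 216.4]] [608.3 686.  609.6 686.3] [-153.7 -154.3  -63.3  -64.5]
c [633.86239089 166.94102932]
25 {'c': (631.4, 163.9), 'wh': (103.8, 76.6), 'ang': np.float64(-1.158), 'px': array([262., 233.]), 'area': 127}
35 {'c': (631.8, 164.0), 'wh': (104.5, 77.1), 'ang': np.float64(-1.162), 'px': array([262., 233.]), 'area': 120}
45 {'c': (632.0, 164.1), 'wh': (104.7, 77.6), 'ang': np.float64(-1.162), 'px': array([262., 233.]), 'area': 120}
```

```bash
python3 -c "
from h import *
go(.6345,.162,.05,.41)"
```

```text
shift [0.1173 0.0968 0.0015] turn -0.021 | tcp [0.6652 0.0721 0.1688] zang 0.389 q6 -0.39 t 28.9 open 0.0501
```

```bash
python3 -m jog '[[[0,0.03,0.001,-0.021,0.4],[0.01,0.06,0.001,-0.021,0.4],[0.03,0.09,0.001,-0.021,0.4],[0.06,0.097,0.0015,-0.021,0.4],[0.09,0.097,0.0015,-0.021,0.4],[0.11,0.097,0.0015,-0.021,0.4],[0.117,0.097,0.0015,-0.021,0.4],[0.117,0.097,0.0015,-0.021,0.4],[0.117,0.097,0.0015,-0.021,0.4],[0.117,0.097,0.0015,-0.021,0.4]]]';python3 -c "
from h import *
d=snap('wrist','w25.png')
go(.6345,.162,.0145,.41)"
```

```text
t: 29.9
tool_pos: [0.6359, 0.162, 0.0524]
tool_rot: [-0.328, 1.506, 0.311]
contact_force: [-0.0, 0.4, -2.5]
opening: 0.0503
shift [ 0.0377  0.0011 -0.0026] turn -0.0 | tcp [0.6357 0.1621 0.0523] zang 0.41 q6 -0.27 t 29.9 open 0.0501
```

View pics/w25.png

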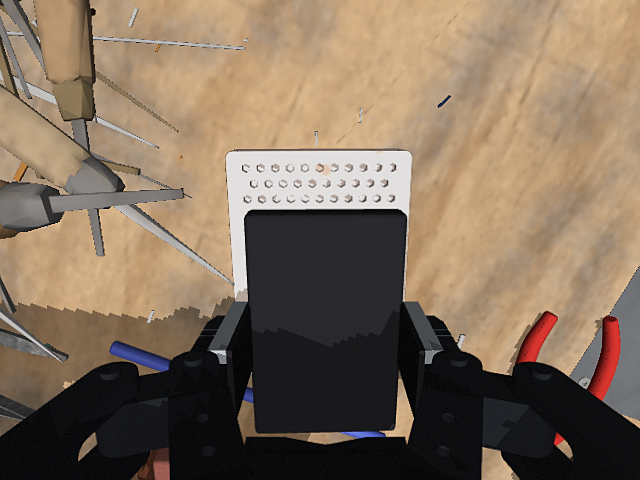

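```bash
python3 -c "
from h import *
d=dict(np.load('pics/w25.png.npz'))
a=.41;Y=np.array([-np.sin(a),np.cos(a)]);X=np.array([np.cos(a),np.sin(a)])
P=ray(d,[(227.5,152.5),(412,152),(239,270),(407,270)],.014)[:,:2]*1000
print((P@X).round(1),(P@Y).round(1), np.arctan2(*(P[1]-P[0])[::-1]))
print('c',(P[0]+P[1])/2-52.5*Y)
for z in(.014,.02): 
  t=ray(d,[(233,283)],z)[0,:2]*1000; o=ctrl.get_obs()['tool_pos'][:2]*1000; print('tip rel tcp',(t-o)@X,(t-o)@Y)
"
```

```text
[609.8 686.2 611.7 686.9] [ -48.   -48.1  -99.2 -100.2] 0.40951388418079165
c [634.37680499 166.06931233]
tip rel tcp -39.01454805154324 -0.625774061036741
tip rel tcp -37.86737701906064 1.7115055720987056
```

```bash
python3 -c "
from h import *
I=cv2.imread('pics/w25.png');cv2.imwrite('pics/c8.png',cv2.resize(I[230:370,160:300],None,fx=4,fy=4))
A=dict(np.load('pics/w24.png.npz'));B=dict(np.load('pics/w25.png.npz'))
for z in(.005,.01,.015,.02,.03,.04): print(z,ray(A,[(271.5,55)],z)[0].round(4),ray(B,[(235,284)],z)[0].round(4))
"
```

```text
0.005 [0.5957 0.1643 0.005 ] [0.601 0.142 0.005]
0.01 [0.5964 0.1638 0.01  ] [0.6011 0.1441 0.01  ]
0.015 [0.597  0.1633 0.015 ] [0.6012 0.1463 0.015 ]
0.02 [0.5977 0.1628 0.02  ] [0.6013 0.1485 0.02  ]
0.03 [0.5989 0.1619 0.03  ] [0.6014 0.1528 0.03  ]
0.04 [0.6002 0.1609 0.04  ] [0.6016 0.1572 0.04  ]
```

View pics/c8.png

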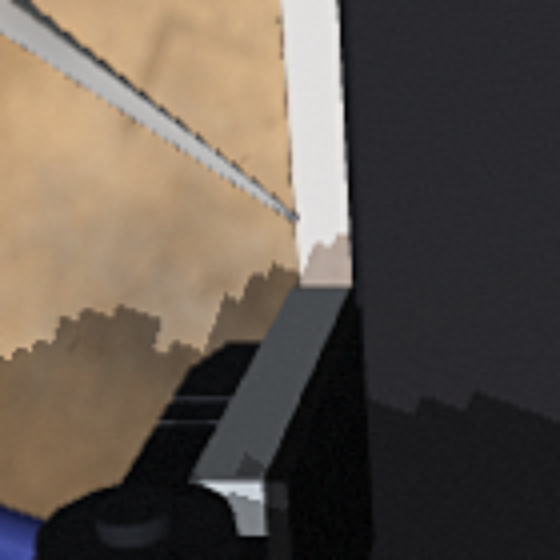

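Two views put the file tip near the tile's left edge at about z 0.047, just in front of the left finger. I'll set the pad about 7 mm toward the near side so the finger stays clear of it, which is still inside the ±12 mm.

```bash
python3 -c "
from h import *
go(.637,.159,.0145,.41)"
```

```text
shift [ 0.0378 -0.0027 -0.0015] turn -0.0 | tcp [0.6357 0.1621 0.0523] zang 0.41 q6 -0.27 t 29.9 open 0.0501
```

```bash
python3 -m jog '[[[0,-0.0035,0,0,0.4],[0,-0.0035,-0.001,0,0.4],[0.01,-0.0035,-0.001,0,0.4],[0.02,-0.0035,-0.001,0,0.4],[0.03,-0.0035,-0.001,0,0.4],[0.035,-0.0035,-0.001,0,0.4],[0.0375,-0.0035,-0.001,0,0.4],[0.0375,-0.0035,-0.001,0,0.4],[0.0375,-0.0035,-0.001,0,0.4]]]';python3 -c "
from h import *
d=snap('wrist','w26.png')
go(.637,.159,.0145,.41)"
```

```text
t: 30.85
tool_pos: [0.6381, 0.1585, 0.015]
tool_rot: [-0.328, 1.505, 0.311]
contact_force: [0.1, -0.7, -2.2]
opening: 0.05
shift [ 0.0005  0.0009 -0.0008] turn -0.0 | tcp [0.6381 0.1585 0.015 ] zang 0.41 q6 -0.27 t 30.9 open 0.05
```

View pics/w26.png

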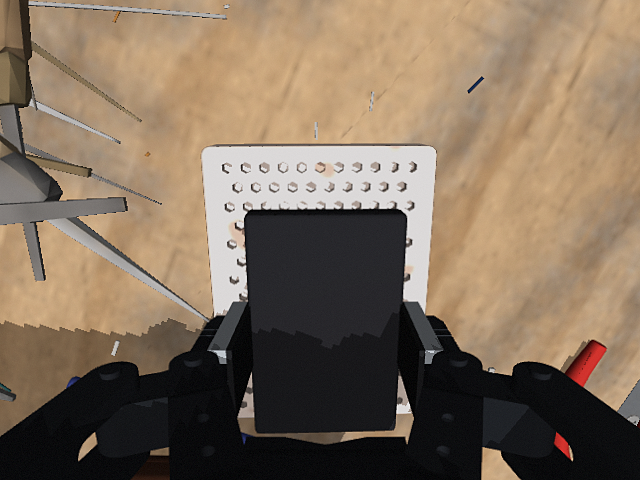

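```bash
python3 -c "
from h import *
d=dict(np.load('pics/w26.png.npz'))
a=.41;Y=np.array([-np.sin(a),np.cos(a)]);X=np.array([np.cos(a),np.sin(a)])
P=ray(d,[(202,147),(436,147),(215,290),(429,290)],.014)[:,:2]*1000
Q=ray(d,[(245,214),(407,213),(249,300),(404,300)],.026)[:,:2]*1000
print((P@X).round(1),(P@Y).round(1));print((Q@X).round(1),(Q@Y).round(1))
"
```

```text
[609.3 685.9 609.9 687. ] [-47.6 -47.8 -97.5 -98.7]
[623.9 674.5 623.6 675.1] [-67.4 -67.5 -96.3 -97.1]
```

```bash
python3 -m jog '[[[0.001,0.001,-0.001,0,0.4],[0.001,0.001,-0.001,0,0.4],[0.001,0.001,-0.001,0,0],[0.001,0.001,-0.001,0,-0.3],[0.001,0.001,-0.001,0,-0.4],[0.001,0.001,-0.001,0,-0.4],[0.001,0.001,-0.001,0,-0.4]]]'
```

```text
t: 31.6
tool_pos: [0.6369, 0.159, 0.014]
tool_rot: [-0.328, 1.505, 0.311]
contact_force: [0.3, 0.1, 0.6]
opening: 0.0599
```

```bash
python3 -m jog '[[[-0.01,0,0,0,-0.4],[-0.03,0,0,0,-0.4],[-0.06,0,0,0,-0.4],[-0.1,0,0,0,-0.4],[-0.14,0,0,0,-0.4],[-0.18,0,0,0,-0.4],[-0.18,0,0,0,-0.4],[-0.18,0,0,0,-0.4]]]';python3 -c "
from h import *
d=snap('wrist','w27.png')
I=d['color'];H,S,V=[x.astype(int) for x in cv2.split(cv2.cvtColor(I,cv2.COLOR_RGB2HSV))]
print(rect(d,V<70,.025,(255,400,120,320)))
go(.45,-.1,.35)"
```

```text
t: 32.4
tool_pos: [0.6301, 0.1596, 0.1965]
tool_rot: [-0.328, 1.501, 0.311]
contact_force: [0.2, -0.3, 0.0]
opening: 0.0598
{'c': (637.2, 159.8), 'wh': (82.2, 52.3), 'ang': np.float64(-1.165), 'px': array([323., 217.]), 'area': 343}
shift [-0.1628 -0.1697 -0.2613] turn 0 | tcp [0.629  0.1594 0.1942] zang 0.41 q6 -0.27 t 32.5 open 0.0597
```

View pics/w27.png

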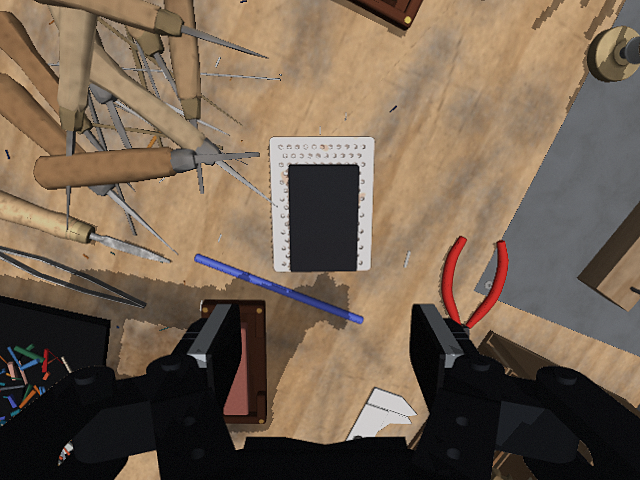

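The pad is down on the tile. I'll check its offset in this view: tile corners against pad corners.

```bash
python3 -c "
from h import *
d=dict(np.load('pics/w27.png.npz'));I=d['color']
a=.41;Y=np.array([-np.sin(a),np.cos(a)]);X=np.array([np.cos(a),np.sin(a)])
H,S,V=[x.astype(int) for x in cv2.split(cv2.cvtColor(I,cv2.COLOR_RGB2HSV))]
m=((S<45)&(V>120))|(V<70)
u8=np.zeros(m.shape,np.uint8);u8[125:290,255:390]=m[125:290,255:390]
u8=cv2.morphologyEx(u8*255,cv2.MORPH_OPEN,np.ones((7,7)))>0
t=rect(d,u8,.014);p=rect(d,V<70,.025,(255,400,120,320));print(t)
D=np.array(p['c'])-np.array(t['c']);print('pad-tile x,y',D@X,D@Y,p['ang']-t['ang'])
P=ray(d,[(270,138),(374.5,137.5)],.014)[:,:2]*1000
c=P.mean(0)-52.5*Y;D=np.array(p['c'])-c;print(c,'by far edge',D@X,D@Y)
cv2.imwrite('pics/c9.png',cv2.resize(I[120:290,250:400],None,fx=3.5,fy=3.5)[:,:,::-1])
"
```

```text
{'c': (633.7, 166.4), 'wh': (104.6, 77.7), 'ang': np.float64(-1.163), 'px': array([319., 208.]), 'area': 505}
pad-tile x,y 0.5791013151609293 -7.448130078535069 -0.0020000000000000018
[634.45316057 165.893211  ] by far edge 0.09037289716207723 -6.683126502523296
```

View pics/c9.png

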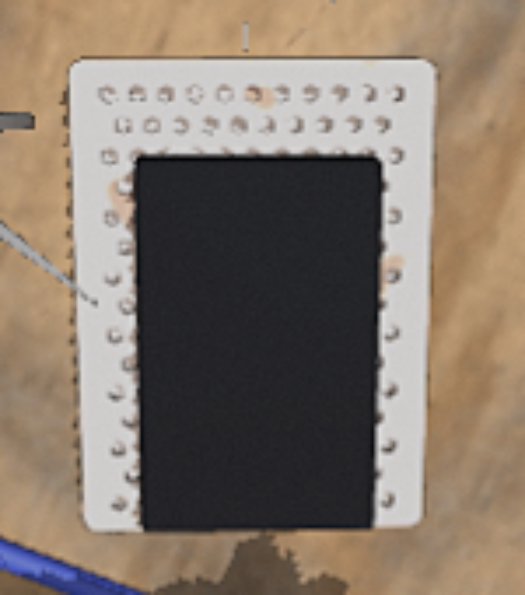

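The pad is 0–0.6 mm across, -7 mm along and 0.002 rad off square, all within limits. One last look from the top and scene cameras.

```bash
python3 -m jog '[[[-0.05,-0.04,-0.04,0,-0.4],[-0.1,-0.08,-0.08,0,-0.4],[-0.12,-0.12,-0.12,0,-0.4],[-0.12,-0.15,-0.16,0,-0.4],[-0.12,-0.17,-0.2,0,-0.4],[-0.12,-0.17,-0.2,0,-0.4],[-0.12,-0.17,-0.2,0,-0.4]]]';python3 -c "
from h import *
d=snap('top','t9.png');snap('scene','s9.png')
I=d['color'];cv2.imwrite('pics/t9c.png',cv2.resize(I[190:310,160:500],None,fx=2.3,fy=2.3)[:,:,::-1])
I=cv2.imread('pics/s9.png');cv2.imwrite('pics/s9c.png',cv2.resize(I[180:400,150:480],None,fx=2.4,fy=2.4))"
```

```text
t: 33.15
tool_pos: [0.5059, -0.0798, 0.3087]
tool_rot: [-0.323, 1.508, 0.305]
contact_force: [1.4, -0.5, 0.6]
opening: 0.0598
```

View pics/t9c.png

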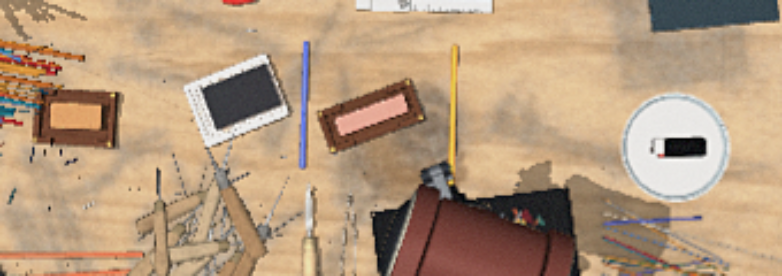

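View pics/s9c.png

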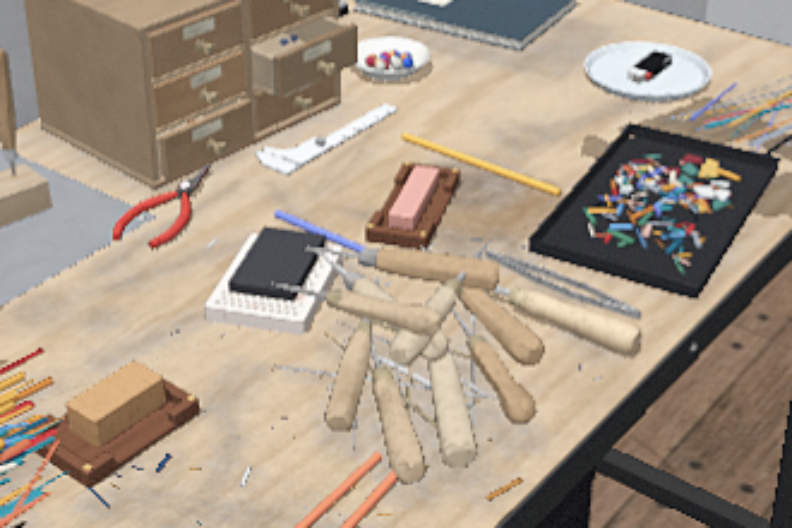

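All four pieces lie flat in their places and the robot is clear of everything.

```bash
python3 -c "
from station import ctrl
print(ctrl.finish_job())"
```

```text
the job is handed in; nothing more can be done
None
```

I cleared the pile from the top down: lighter into the dish, cork into the short nest, stone into the long nest, and pad onto the tile. I handed the job in at about 33 s with the gripper well clear; the hand-in reports no verdict.

| Piece | Offset from the centre of its place | Limit | Angle off |
|---|---|---|---|
| Lighter in dish | about 7 mm | 23 mm | lies flat |
| Cork in short nest | about 1 mm across, 4–6 mm along | 12 mm each way | about 0.01 rad |
| Stone in long nest | about 1 mm each way | 9 mm across, 10 mm along | about 0.01 rad |
| Pad on tile | 0–0.6 mm across, about -7 mm along | 12 mm each way | 0.002 rad |

- **Off-centre on purpose:** I set the pad about 7 mm toward the tile's near side to keep the left finger clear of a file tip overhanging the tile. The cork sits off centre along the nest to stay clear of rod tips over its far end.
- **Disagreements:** the first top-view position of the tile was off by about 4–6 mm because its mask took in the wrong pixels. A corrected mask then agreed with the wrist camera to about 3 mm.
- **Tool tilt:** the tool drifted to about 0.03–0.07 rad off vertical over the moves. All four pieces still look flat in the last top and scene pictures, but I did not measure their tilt or heights numerically.

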